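Rebuild the spring pack of a power tool's clutch

TASK

First tip the worn clutch jaws off the service tray into the scrap tub, and put the empty tray back flat on the desk. Then build the spring pack: stack every cone washer fully down on the clutch arbor with the faces alternating, the bottom one hollow side down, the next hollow side up, and so on. Leave the battery pack, the screwdriver and the grease can where they are.

Things in the scene. Friction and masses are not known exactly. Their poses are not given: they have to be found in the camera images.
- washer1: Steel cone washer: 56 mm outside, 26 mm bore, 11 mm high overall, outer rim an upright edge 6 mm high. Origin on axis at mid-height; z points out of the crown side (there the bore edge stands 5 mm proud of the rim): z up = hollow side down, z down = hollow side up. Bright ground lands: round the bore on the crown side, round the rim on the hollow side. Starts hollow side down. May be absent.
- washer2: Steel cone washer: 56 mm outside, 26 mm bore, 11 mm high overall, outer rim an upright edge 6 mm high. Origin on axis at mid-height; z points out of the crown side (there the bore edge stands 5 mm proud of the rim): z up = hollow side down, z down = hollow side up. Bright ground lands: round the bore on the crown side, round the rim on the hollow side. Starts hollow side down. May be absent.
- washer3: Steel cone washer: 56 mm outside, 26 mm bore, 11 mm high overall, outer rim an upright edge 6 mm high. Origin on axis at mid-height; z points out of the crown side (there the bore edge stands 5 mm proud of the rim): z up = hollow side down, z down = hollow side up. Bright ground lands: round the bore on the crown side, round the rim on the hollow side. Starts hollow side down. May be absent.
- washer4: Steel cone washer: 56 mm outside, 26 mm bore, 11 mm high overall, outer rim an upright edge 6 mm high. Origin on axis at mid-height; z points out of the crown side (there the bore edge stands 5 mm proud of the rim): z up = hollow side down, z down = hollow side up. Bright ground lands: round the bore on the crown side, round the rim on the hollow side. Starts hollow side up.
- washer5: Steel cone washer: 56 mm outside, 26 mm bore, 11 mm high overall, outer rim an upright edge 6 mm high. Origin on axis at mid-height; z points out of the crown side (there the bore edge stands 5 mm proud of the rim): z up = hollow side down, z down = hollow side up. Bright ground lands: round the bore on the crown side, round the rim on the hollow side. Starts hollow side up.
- arbor: Clutch arbor, fixed to the desk: an 80 x 80 x 8 mm plate carrying a flange of 60 mm diameter whose flat top (the seat) is 16 mm above the desk, and from it an upright rod of 20 mm diameter, 61 mm tall above the seat with a tapered tip (top 77 mm above the desk). Origin under its centre; z up.
- arbor_seat (a point): Point on the arbor's axis at the height of the seat, on which the bottom washer rests. A properly alternating pack grows 11 mm per washer: washer origins stand 5.5, 16.5, 27.5, 38.5 and 49.5 mm above this point.
- tray: Loose aluminium tray, about 0.22 kg: floor 130 (x) x 100 (y) x 4 mm, side and rear walls 20 mm high, open at its -x end; black upright grip tab at the +x end, 14 mm thick (x), 50 mm wide (y), centred at x = +66 mm, its top 58 mm above the desk. Origin at the centre of the underside. Pieces slide off the open end at a tilt of some 45 degrees.
- tray_grip (a point): Middle of the tray's grip tab, 10 mm below its top: pinch the tab across its 14 mm thickness (along the tray's x).
- tray_lip (a point): Middle of the tray's open edge, at x = -65 mm, on the floor's upper surface.
- tub: Grey plastic scrap tub, fixed to the desk, 160 x 160 mm outside, 60 mm high, 5 mm walls, open at the top. Origin at the centre of its underside.
- jaw1: Worn clutch jaw lying on the tray: a chunky dark steel piece, 24 x 18 x 9 mm with a round stub of 13 mm diameter, 8 mm high, on top; 30 g. Origin at the centre of its underside. May be absent (3 to 5 are there).
- jaw2: Worn clutch jaw lying on the tray: a chunky dark steel piece, 24 x 18 x 9 mm with a round stub of 13 mm diameter, 8 mm high, on top; 30 g. Origin at the centre of its underside. May be absent (3 to 5 are there).
- jaw3: Worn clutch jaw lying on the tray: a chunky dark steel piece, 24 x 18 x 9 mm with a round stub of 13 mm diameter, 8 mm high, on top; 30 g. Origin at the centre of its underside. May be absent (3 to 5 are there).
- jaw4: Worn clutch jaw lying on the tray: a chunky dark steel piece, 24 x 18 x 9 mm with a round stub of 13 mm diameter, 8 mm high, on top; 30 g. Origin at the centre of its underside. May be absent (3 to 5 are there).
- jaw5: Worn clutch jaw lying on the tray: a chunky dark steel piece, 24 x 18 x 9 mm with a round stub of 13 mm diameter, 8 mm high, on top; 30 g. Origin at the centre of its underside. May be absent (3 to 5 are there).
- battery: Bystander: dusty red cordless-tool battery pack, about 75 x 111 x 58 mm. Origin at the centre of its underside.
- screwdriver: Bystander: screwdriver lying on the desk, about 200 mm long, 26 mm thick.
- grease: Bystander: grease can, 60 mm diameter, 60 mm high. Origin at the centre of its underside.
Not all that is in view belongs to the job. What is shaped like the washer1 but orange or purple is not meant.

How it is judged:
By the outcome, as a careful person would: the job done as asked, in the order asked, and still so for the second after the job is handed in, with the robot touching nothing.
Of jaw1, jaw2, jaw3, jaw4, jaw5 only 3 to 5 are there at a start; the rules pass over those that are not, and their reading is None.
Of washer1, washer2, washer3 only 2 to 3 are there at a start; the rules pass over those that are not, and their reading is None.
At some moment in a run one of washer1, washer2, washer3, washer4, washer5 may be knocked a few centimetres aside while the robot is not near it.
It also fails if it takes over 208 s, if anything falls off the work surface, if the arm or the gripper's body presses on something with over 40 N, if the wrist force passes 120 N, or if a joint passes its speed limit or range.

ROBOT

A 7-joint arm with a two-finger parallel gripper is mounted at the origin on the work surface. World frame = base frame: x ahead of the robot, y to its left, z up, the work surface at z = 0. Lengths are in mm, angles in rad, forces in N, time in s.
With the tool pointing down it reaches from about 400 to 875 mm from the base axis. Payload 4.4 kg.
Tool frame: the origin (TCP) lies at the very end of the fingers, on their centre line; the grasp point (between the pads) lies 19 mm behind it; z points along the fingers, y is the line along which they close (so a half turn about z gives the same grasp; the last joint's range is limited). The gripper opens to 85 mm and grips with 20 to 120 N. Pads are 22 mm wide; open, the fingers measure 114 mm over their backs; the gripper's body (76 mm by 85 mm) begins 54 mm behind the grasp point. The pads swing forward as they close: fully open they stand 13 mm farther back than shut.
Start: joints at [-0.066, 0.628, 0.038, 1.517, -0.027, 0.996, -0.02], TCP at [650.014, 0.027, 231.313] pointing down, gripper open.
Joint ranges: [-3.06, 3.06], [-0.37, 2.12], [-1.25, 1.32], [0.18, 2.47], [-1.1, 4.24], [0.23, 1.98], [-2.94, 2.94]. Speed limits (rad/s): [2.57, 2.57, 3.14, 3.14, 3.14, 3.14, 3.14].

INTERFACE

Orientations are given as [roll, pitch, yaw] about the fixed x, y, z axes, in that order (R = Rz(yaw) Ry(pitch) Rx(roll)).
In Python, from cell import monitor, viewer, workorder gives the robot as it stands.
- The arm moves only by the tool arm_command, never from a script. Its argument "series" is one flat list of numbers, 5 for each row, row after row: the opening in per cent of the stroke, from 0 (shut) to 100 (fully open), then the shift along the tool's x, y, z in cm, then the turn about the tool's z in degrees. In form: [claw, x, y, z, roll, claw, x, y, z, roll, ...]. A call has exactly 5 rows; each row is the pose to reach, as a shift and turn from the pose commanded when the call began, along the tool's axes at that moment; what a row does not reach only later rows make up. A row lasts 1/12 s, in which the tool goes at most 41.7 mm and 7.16 degrees, less where a joint would pass 70% of its speed; a pose out of reach is approached as far as the arm can. A call with a gripper value outside its range is refused whole. The fingers move at their own pace and stop on an object; the grip force is fixed at half the most. Time passes only in rows, so rows that repeat a pose let the fingers close, or fill a call up. It gives the time, the measured TCP pose, the force, the opening and the grip force at its end, in the units of the state.
- monitor.read_state(): the state, without advancing time (a new reading comes with each control period).
- viewer.get_image(name): name is "scene" or "side" or "wrist"; returns (picture, depth): 420x560x3 uint8, red, green, blue; 420x560 float32, mm along the optical axis (not along the pixel's ray), 0 where there is no reading.
- viewer.camera_model(name): a dict with "mtx" (3x3 intrinsics, pixels), "R" (3x3) and "t" (3): a world point X has camera coordinates R X + t. Camera axes: x right, y down, z forward; pixel columns grow to the right and rows downward; lengths in mm; the calibration is good to about 2 mm. The wrist camera is an equidistant fisheye: a pixel r from the principal point sees the ray r / f radians off the axis. A picture is of the moment at which its call begins: read the wrist's pose just before it. camera_model takes no time and is no camera call; for the wrist camera it gives the pose at the moment of the call.
- workorder.finish_job(): hands the job in; it is judged then, once.
The state is a dict: "clock": time; "qpos": joint angles; "qd": joint speeds; "tau": joint torques, N m; "eef_pos": TCP position; "tool_rot": TCP orientation; "force": force on the tool from outside, world axes, zero at the start; "torque": the same for the moment, N m; "width": finger opening in mm; "gripper_force": force on a finger pad.
Only numpy, scipy, OpenCV 4.12 (cv2) and the standard library are available. Lean on these libraries where they do the work, as an engineer would, in place of code of your own. Each camera call takes 0.05 s, during which the arm holds its last target. There are 200 camera calls.

## Working session

There is one attempt and no reset: what is moved stays moved. The work goes in short steps, Python scripts to look and compute and a tool call to move; the robot and the scene stay as the last step left them, time stands still between calls to the robot, and variables do not carry over. Pictures are saved under pics/ and viewed, at most 14 in all, crops included, and the job is handed in when it is done.

Besides the shell and the picture viewer there is one more tool, called after "Request:" as name(argument=value, ...), one argument or row to a line, values as JSON. arm_command: Moves the arm, as the interface text tells. Its arguments: {"type":"object","properties":{"series":{"type":"array","items":{"type":"number"}}},"required":["series"]}

```bash
ls; mkdir -p pics; cat > h.py <<'E'
import numpy as np, cv2
from cell import monitor, viewer, workorder
from scipy.spatial.transform import Rotation as Ro
def snap(name,fn=None):
    m=viewer.camera_model(name); p,d=viewer.get_image(name)
    if fn: cv2.imwrite('pics/'+fn,p[:,:,::-1])
    return p,d,m
def cloud(d,m):
    # world points per pixel (pinhole cams)
    h,w=d.shape; v,u=np.mgrid[:h,:w]; K=np.array(m['mtx'])
    c=np.stack([(u-K[0,2])/K[0,0]*d,(v-K[1,2])/K[1,1]*d,d],-1)
    return (c-np.array(m['t']))@np.array(m['R'])
E
python3 - <<'E'
from h import *
s=monitor.read_state(); print({k:np.round(v,3) for k,v in s.items()})
for n in('scene','side','wrist'):
    p,d,m=snap(n,n+'0.png'); print(n,np.round(m['mtx'],1).tolist(),np.round(-np.array(m['R']).T@m['t']),np.round(m['R'],2).tolist(),(d>0).mean())
    np.savez(n+'0.npz',p=p,d=d,**{k:np.array(m[k]) for k in('mtx','R','t')})
E
```

```text
pics
{'clock': np.float64(0.0), 'qpos': array([-0.066,  0.629,  0.038,  1.518, -0.027,  0.996, -0.02 ]), 'qd': array([-0.   ,  0.   , -0.   ,  0.   ,  0.   , -0.   ,  0.001]), 'tau': array([-1.0000e-03, -5.6341e+01,  1.2260e+00, -1.9345e+01,  1.1000e-02,
        1.1000e-02, -0.0000e+00]), 'eef_pos': array([6.49369e+02, 5.10000e-02, 2.30372e+02]), 'tool_rot': array([-3.14 ,  0.   ,  1.571]), 'force': array([ 0.464,  0.403, -0.049]), 'torque': array([-0.022, -0.013, -0.027]), 'gripper_force': np.float64(0.0), 'width': np.float64(85.535)}
scene [[452.3, 0.0, 274.8], [0.0, 452.3, 204.4], [0.0, 0.0, 1.0]] [ 933. -584.  977.] [[0.8, 0.6, 0.01], [0.49, -0.65, -0.59], [-0.35, 0.48, -0.81]] 0.9959821428571428
side [[527.6, 0.0, 278.7], [0.0, 527.6, 201.9], [0.0, 0.0, 1.0]] [152. 762. 927.] [[-0.89, -0.45, 0.02], [-0.32, 0.62, -0.72], [0.31, -0.65, -0.7]] 0.9960544217687075
wrist [[325.2, 0.0, 281.9], [0.0, 325.2, 212.3], [0.0, 0.0, 1.0]] [650.  82. 373.] [[1.0, -0.0, -0.0], [-0.0, -0.95, 0.32], [-0.0, -0.32, -0.95]] 0.9957525510204082
```

View pics/scene0.png

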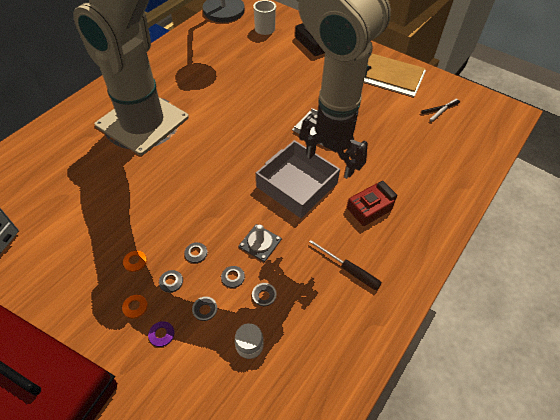

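View pics/side0.png

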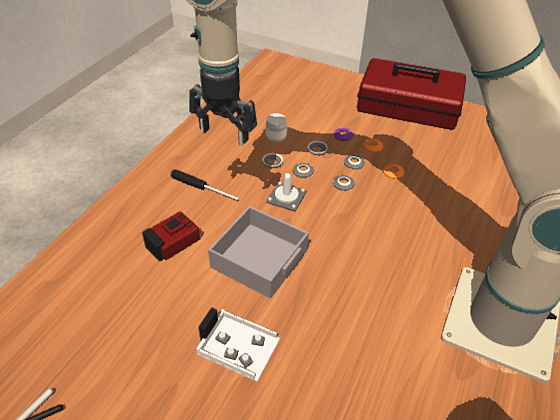

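View pics/wrist0.png

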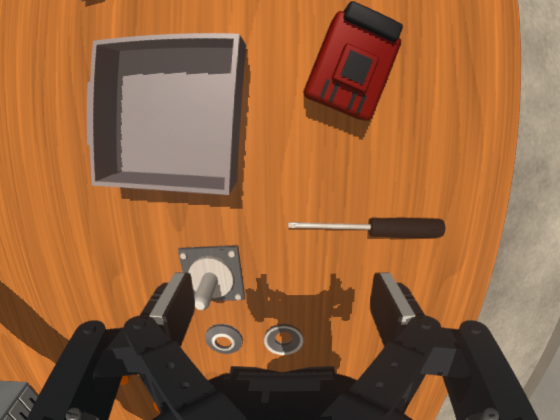

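The scene shows five grey washers: (196,253), (171,281) and (232,276) look hollow down, while (204,308) and (263,293) look hollow up. The orange and purple rings are decoys. The side view shows the tray at (238,345) with 4 jaws and its black tab at (207,323), the tub at (260,250) and the arbor at (286,190).

```bash
python3 - <<'E'
from h import *
for n in('scene','side'):
    z=dict(np.load(n+'0.npz')); P=cloud(z['d'],z); p=z['p']; hsv=cv2.cvtColor(p,cv2.COLOR_RGB2HSV)
    print(n,'desk z',np.median(P[...,2][(abs(P[...,2])<15)]))
    reg=(P[...,0]>300)&(P[...,0]<900)&(abs(P[...,1])<500)
    m=((P[...,2]>2.5)&(P[...,2]<110)&reg).astype(np.uint8)
    k,l,st,c=cv2.connectedComponentsWithStats(m)
    for i in range(1,k):
        if st[i,4]<60: continue
        q=P[l==i]; w=p[l==i].mean(0); xy=q[:,:2].astype(np.float32)
        r=cv2.minAreaRect(xy)
        print(np.round(c[i]),st[i,4],'z',np.round(np.percentile(q[:,2],[2,50,98])),'rect',np.round(r[0]),np.round(r[1]),round(r[2],1),w.astype(int))
# tab and tray in side
z=dict(np.load('side0.npz'));P=cloud(z['d'],z);p=z['p']
s=(slice(290,400),slice(180,300));Q=P[s].reshape(-1,3)
t=Q[(Q[:,2]>48)&(Q[:,2]<62)];print('tab',cv2.minAreaRect(t[:,:2].astype(np.float32)),t.max(0),t.min(0))
fl=Q[(Q[:,2]>2.5)&(Q[:,2]<62)];print('tray',cv2.minAreaRect(fl[:,:2].astype(np.float32)))
E
```

```text
scene desk z -0.6516513714942176
[296. 178.] 3459 z [ 3. 20. 61.] rect [505.  99.] [200. 205.] 85.9 [100  88  80]
[372. 203.] 1392 z [ 5. 44. 58.] rect [723. 153.] [155. 102.] 72.7 [95 41 30]
[259. 242.] 913 z [ 3. 12. 74.] rect [ 554. -129.] [88. 87.] 1.9 [129 120 107]
[354. 270.] 559 z [ 5. 20. 27.] rect [757. -54.] [ 35. 200.] 88.1 [66 51 41]
[195. 252.] 297 z [ 3.  7. 12.] rect [ 448. -246.] [55. 55.] 51.4 [123 114 103]
[134. 261.] 308 z [ 3.  8. 12.] rect [ 345. -352.] [54. 56.] 39.6 [148  62   2]
[232. 276.] 325 z [ 3.  7. 12.] rect [ 563. -242.] [56. 54.] 9.8 [123 115 104]
[170. 281.] 338 z [ 3.  8. 12.] rect [ 453. -339.] [56. 56.] 14.6 [120 113 103]
[264. 294.] 367 z [ 3.  8. 13.] rect [ 652. -235.] [54. 57.] 34.4 [102  94  84]
[134. 306.] 380 z [ 3.  7. 13.] rect [ 433. -434.] [54. 56.] 74.7 [127  48   2]
[204. 308.] 400 z [ 3.  8. 13.] rect [ 564. -344.] [58. 56.] 18.6 [74 68 61]
[161. 334.] 422 z [ 3.  7. 12.] rect [ 526. -444.] [56. 58.] 68.2 [86 32 98]
[248. 341.] 819 z [10. 58. 62.] rect [ 697. -350.] [64. 58.] 37.0 [118 110  99]
side desk z 0.4629528822538773
[276. 12
[... 698 characters left out ...]
[92 80 72]
[286. 194.] 817 z [ 3. 13. 76.] rect [ 561. -126.] [94. 96.] 9.2 [174 164 154]
[343. 182.] 220 z [ 3.  8. 13.] rect [ 446. -242.] [56. 57.] 78.8 [156 146 137]
[258. 250.] 5502 z [ 3. 19. 62.] rect [536.  59.] [216. 206.] 85.6 [148 133 128]
[170. 235.] 1825 z [ 3. 44. 59.] rect [737. 117.] [143. 138.] 53.3 [94 35 31]
[235. 342.] 3573 z [ 3.  7. 58.] rect [469. 300.] [173. 128.] 5.4 [198 190 181]
tab ((518.3016967773438, 302.5868835449219), (15.04582691192627, 51.01723098754883), 0.56838458776474) [525.93254606 328.08012255  61.58315085] [510.65110018 277.04045843  48.19283128]
tray ((461.02947998046875, 291.1068420410156), (253.32363891601562, 243.615478515625), 27.240358352661133)
```

```bash
python3 - <<'E'
import cv2
p=cv2.imread('pics/scene0.png')[225:345,110:290];q=cv2.imread('pics/side0.png')[110:200,250:400]
a=cv2.resize(p,(780,520),interpolation=cv2.INTER_CUBIC);cv2.imwrite('pics/crop0.png',a)
E
```

```text
(no output)
```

View pics/crop0.png

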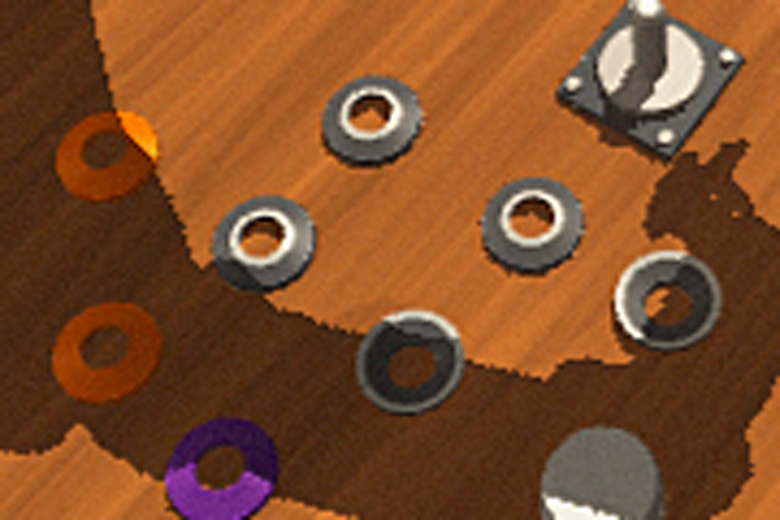

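Enlarged, the crop confirms three grey washers hollow down (bright ring at the bore) and two hollow up (bright rim). I'll locate the tub and arbor, and start moving: roll 90° and go to above the tray tab. I'll pinch the tab across its 50 mm width, so that the tray can pivot in the grip.

```bash
python3 - <<'E'
from h import *
for n in('scene','side'):
    z=dict(np.load(n+'0.npz')); P=cloud(z['d'],z).reshape(-1,3)
    g=(P[:,0]>390)&(P[:,0]<660)&(P[:,1]>0)&(P[:,1]<210)&(P[:,2]>56)&(P[:,2]<64)
    q=P[g]; print(n,'tub',[np.round(np.percentile(q[:,i],[1,99]),0) for i in(0,1)],cv2.minAreaRect(q[:,:2].astype(np.float32)))
    g=(abs(P[:,0]-555)<30)&(abs(P[:,1]+127)<30)&(P[:,2]>70)&(P[:,2]<82); print('rodtop',P[g].mean(0) if g.any() else 0,g.sum())
    g=(abs(P[:,0]-555)<60)&(abs(P[:,1]+127)<60)&(P[:,2]>5)&(P[:,2]<11); print('plate',cv2.minAreaRect(P[g][:,:2].astype(np.float32)))
E
```

```text
scene tub [array([438., 608.]), array([  0., 166.])] ((521.8919677734375, 81.82422637939453), (163.87913513183594, 166.11016845703125), 85.87821960449219)
rodtop [ 558.42676359 -130.37523966   74.55973576] 41
plate ((556.9039306640625, -128.60369873046875), (82.4078140258789, 80.70636749267578), 3.614109516143799)
side tub [array([438., 607.]), array([  1., 170.])] ((520.4340209960938, 84.62681579589844), (164.21214294433594, 169.29478454589844), 85.2012939453125)
rodtop [ 555.82574406 -122.16585472   75.24330295] 37
plate ((552.7781982421875, -117.9666519165039), (101.71033477783203, 95.27336883544922), 6.27268648147583)
```

Request:
arm_command(
  series=[100,2,-1,0,7,100,5,-3,0,14,100,9,-5,0,21,100,12,-7,0,28,100,15,-9,0,35],
)

```text
clock: 0.57
eef_pos: [558.4, 152.2, 230.9]
tool_rot: [-3.14, -0.0, 0.954]
force: [-0.0, 0.5, 0.1]
width: 85.1
gripper_force: 0.0
```

Request:
arm_command(
  series=[100,0,0,0,7,100,0,0,0,14,100,0,0,0,21,100,0,0,0,28,100,0,0,0,35],
)

```text
clock: 0.98
eef_pos: [559.7, 150.2, 231.1]
tool_rot: [-3.142, 0.0, 0.343]
force: [0.2, -0.6, -0.9]
width: 85.4
gripper_force: 0.0
```

Request:
arm_command(
  series=[100,0,0,0,7,100,0,0,0,14,100,0,0,0,20,100,0,0,0,20,100,0,0,0,20],
)

```text
clock: 1.4
eef_pos: [559.8, 150.2, 231.0]
tool_rot: [3.141, 0.001, 0.003]
force: [0.1, 0.4, -0.4]
width: 85.1
gripper_force: 0.0
```

Request:
arm_command(
  series=[100,-1,-4,2,0,100,-2,-8,4,0,100,-3,-11,6,0,100,-4.2,-15.2,8,0,100,-4.2,-15.2,10,0],
)

```text
clock: 1.82
eef_pos: [515.3, 310.7, 130.7]
tool_rot: [-3.135, 0.001, 0.011]
force: [0.1, 1.3, 0.0]
width: 85.4
gripper_force: 0.0
```

Request:
arm_command(
  series=[100,0,0,3,0,100,0,0,6,0,100,0,0,9,0,100,0,0,10.2,0,100,0,0,10.2,0],
)

```text
clock: 2.23
eef_pos: [515.9, 301.0, 26.5]
tool_rot: [3.139, 0.005, 0.001]
force: [-0.1, -0.5, 0.0]
width: 85.2
gripper_force: 0.0
```

```bash
python3 - <<'E'
from h import *
print(monitor.read_state()['eef_pos']); snap('wrist','w1.png')
E
```

```text
[515.93316923 301.00815066  26.52438518]
```

View pics/w1.png

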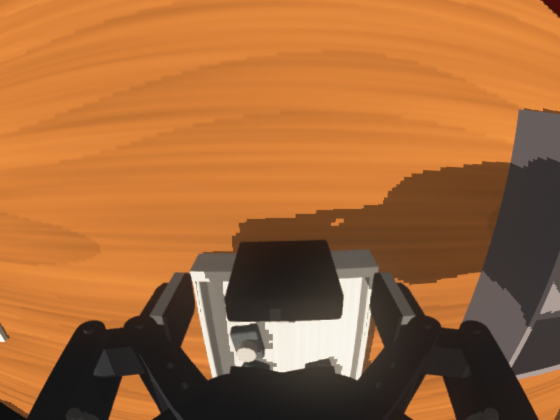

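The tab (285,280) sits between the open fingers, centred. Next: close on it and test-lift 15 mm.

Request:
arm_command(
  series=[0,0.1,-0.1,-0.1,0,0,0.1,-0.1,-0.1,0,0,0.1,-0.1,-0.1,0,0,0.1,-0.1,-0.1,0,0,0.1,-0.1,-0.1,0],
)

```text
clock: 2.7
eef_pos: [520.7, 303.4, 32.7]
tool_rot: [-3.14, -0.004, 0.0]
force: [-0.0, -0.8, 7.4]
width: 48.6
gripper_force: 61.7
```

Request:
arm_command(
  series=[0,0,0,0,0,0,0,0,0,0,0,0,0,-0.5,0,0,0,0,-1,0,0,0,0,-1.5,0],
)

```text
clock: 3.12
eef_pos: [518.8, 303.2, 46.0]
tool_rot: [-3.141, 0.0, 0.0]
force: [0.5, 1.4, -2.2]
width: 49.0
gripper_force: 62.3
```

```bash
cat >> h.py <<'E'
def tray(fn=None):
    p,d,m=snap('side',fn); P=cloud(d,m); hsv=cv2.cvtColor(p,cv2.COLOR_RGB2HSV)
    g=(hsv[...,1]<40)&(hsv[...,2]>170)&(P[...,2]>-10)&(P[...,2]<250)&(P[...,1]>0)&(P[...,0]>250)&(P[...,0]<700)
    return P[g],p
E
python3 - <<'E'
from h import *
s=monitor.read_state();print(s['eef_pos'],s['force'],s['torque'])
Q,p=tray('s1.png'); print(len(Q)); c=np.median(Q,0);
for x in range(360,540,20):
    q=Q[abs(Q[:,0]-x)<10]
    if len(q)>5: print(x,len(q),np.round(np.percentile(q[:,2],[5,30,50,95]),1))
E
```

```text
[518.82236074 303.22187177  45.98146751] [ 0.51184987  1.40410067 -2.19187891] [ 0.04482093 -0.1428088  -0.07195043]
3232
380 109 [13.6 16.2 17.1 19.9]
400 521 [14.4 16.3 17.4 31.7]
420 365 [14.4 17.1 19.  35.3]
440 523 [14.9 17.3 18.7 59.8]
460 470 [14.9 17.3 18.8 60.1]
480 593 [ 3.9 15.7 17.4 35. ]
500 461 [14.6 17.2 18.3 34.8]
520 50 [ 15.7  26.8  35.1 111.9]
```

Side-view depth puts the tray floor at z≈17 all along its length, so the friction grip holds it level with 49 mm pinched. Next I lift it higher and carry it over the tub.

Request:
arm_command(
  series=[0,0,0,-1,0,0,0,0,-3,0,0,0,0,-5,0,0,0,0,-7,0,0,0,0,-8.5,0],
)

```text
clock: 3.58
eef_pos: [519.4, 303.1, 132.4]
tool_rot: [-3.141, -0.001, -0.0]
force: [0.3, 0.2, -2.8]
width: 48.8
gripper_force: 62.9
```

Request:
arm_command(
  series=[0,0.3,0.7,0,1,0,0.8,2,0,2,0,1.4,4,0,3,0,2.2,6,0,4,0,2.8,8,0,4.5],
)

```text
clock: 4.0
eef_pos: [546.9, 220.1, 129.0]
tool_rot: [3.139, 0.001, -0.081]
force: [1.0, -0.6, -2.8]
width: 48.9
gripper_force: 62.9
```

Request:
arm_command(
  series=[0,0.5,2,0,0,0,1,4,0,0,0,1.5,6,0,0,0,2,7.5,0,0,0,2.5,9,0,0],
)

```text
clock: 4.42
eef_pos: [564.0, 127.9, 128.9]
tool_rot: [3.14, 0.002, -0.082]
force: [-0.3, 0.3, -3.3]
width: 48.6
gripper_force: 62.9
```

```bash
python3 - <<'E'
from h import *
s=monitor.read_state();print(s['eef_pos'],s['tool_rot'],s['force'],s['torque'])
E
```

```text
[564.04170769 127.85281335 128.91991549] [ 3.13950689e+00  2.49522425e-03 -8.19474485e-02] [-0.29049353  0.26942562 -3.32165091] [ 0.02779415 -0.20993565  0.02561218]
```

Request:
arm_command(
  series=[0,0.6,1,0,0,0,1.4,2.5,0,0,0,2.2,4,0,0,0,2.6,4.7,0,0,0,2.6,4.7,0,0],
)

```text
clock: 4.83
eef_pos: [587.7, 78.8, 129.8]
tool_rot: [3.139, -0.0, -0.083]
force: [0.4, -1.1, -3.2]
width: 48.9
gripper_force: 62.9
```

```bash
python3 - <<'E'
from h import *
s=monitor.read_state();print(s['eef_pos'],s['tool_rot'])
p,d,m=snap('side');P=cloud(d,m);cv2.imwrite('pics/s2.png',cv2.resize(p[120:330,130:410,::-1],None,fx=2.5,fy=2.5))
Q=P.reshape(-1,3)
g=Q[(Q[:,2]>110)&(Q[:,2]<120)&(Q[:,0]>400)&(Q[:,0]<620)&(Q[:,1]>0)&(Q[:,1]<160)];print('walltops',cv2.minAreaRect(g[:,:2].astype(np.float32)))
g=Q[(Q[:,2]>55)&(Q[:,2]<64)&(Q[:,0]>390)&(Q[:,0]<640)&(Q[:,1]>-20)&(Q[:,1]<190)];print('rim',cv2.minAreaRect(g[:,:2].astype(np.float32)))
E
```

```text
[587.70418984  78.8156717  129.81039873] [ 3.13942298e+00 -1.86146017e-04 -8.31841432e-02]
walltops ((527.0786743164062, 82.74298095703125), (105.27457427978516, 132.09490966796875), 88.63775634765625)
rim ((520.4302368164062, 85.29273986816406), (163.37586975097656, 168.9834747314453), 85.79316711425781)
```

View pics/s2.png

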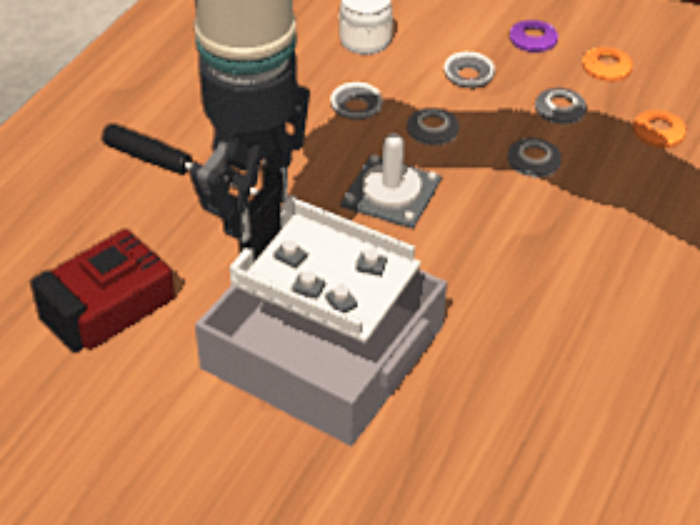

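The tray is level at about (330,285) in the crop, directly over the tub, with four jaws still on it. I'll shift it slightly toward -x and lower it so the lip is inside the tub wall.

Request:
arm_command(
  series=[0,-0.5,0,0,0,0,-0.5,0,1.5,0,0,-0.5,0,3,0,0,-0.5,0,4.5,0,0,-0.5,0,5.5,0],
)

```text
clock: 5.3
eef_pos: [582.9, 84.3, 75.0]
tool_rot: [-3.141, -0.002, -0.076]
force: [5.0, -2.1, 3.6]
width: 49.0
gripper_force: 63.8
```

Request:
arm_command(
  series=[0,0,0,0.5,0,0,-0.3,0,0.5,0,0,-0.6,0,0.5,0,0,-0.9,0,0.5,0,0,-0.9,0,0.5,0],
)

```text
clock: 5.72
eef_pos: [574.8, 84.5, 71.6]
tool_rot: [-3.14, -0.004, -0.078]
force: [4.5, 0.5, 2.9]
width: 48.9
gripper_force: 64.1
```

```bash
python3 - <<'E'
from h import *
s=monitor.read_state();print(s['eef_pos'],s['force'],s['torque'])
p,d,m=snap('side');cv2.imwrite('pics/s3.png',cv2.resize(p[150:330,150:390,::-1],None,fx=2.5,fy=2.5))
E
```

```text
[574.78367656  84.47492811  71.62489862] [4.51912448 0.50271878 2.89558262] [-0.02823818 -0.47064296  0.02882563]
```

View pics/s3.png

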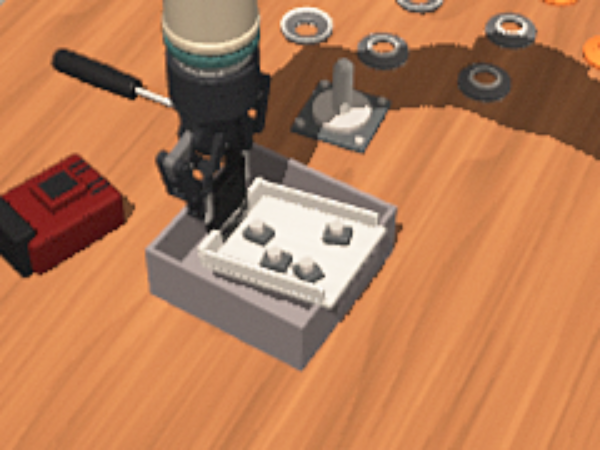

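The lip (345,290) has caught on top of the tub's -x rim, leaving the tray tilted slightly backward with the jaws still on it. New approach: lift out, set the underside on the +x rim just behind the tray's centre of mass, and loosen the grip briefly so the lip tips down into the tub.

Request:
arm_command(
  series=[0,0.3,0,-0.5,0,0,0.3,0,-2,0,0,0.3,0,-4,0,0,0.3,0,-5.5,0,0,0.3,0,-5.5,0],
)

```text
clock: 6.18
eef_pos: [576.5, 83.8, 127.4]
tool_rot: [-3.141, -0.002, -0.078]
force: [0.3, -0.2, -2.7]
width: 48.9
gripper_force: 63.4
```

Request:
arm_command(
  series=[0,1,0,0,0,0,2.5,0,0,0,0,4.5,0,0,0,0,6,0.2,0,0,0,6,0.2,0,0],
)

```text
clock: 6.6
eef_pos: [637.6, 75.9, 123.9]
tool_rot: [3.141, -0.001, -0.079]
force: [1.0, 0.3, -3.1]
width: 48.9
gripper_force: 63.4
```

```bash
python3 - <<'E'
from h import *
s=monitor.read_state();print(s['eef_pos'],s['force'],s['torque'])
Q,p=tray('s4.png'); Q=Q[(Q[:,2]>60)]
for x in range(480,660,20):
    q=Q[(abs(Q[:,0]-x)<10)&(abs(Q[:,1]-90)<25)]
    if len(q)>5: print(x,len(q),np.round(np.percentile(q[:,2],[5,30,50,95]),1))
E
```

```text
[637.62397831  75.88033898 123.87491996] [ 1.01798222  0.3373187  -3.06934628] [-0.05643864 -0.27592147 -0.00550186]
500 97 [111.1 113.3 114.4 116.7]
520 137 [109.7 111.5 112.6 115.1]
540 104 [107.3 108.9 110.1 128. ]
560 97 [104.1 105.8 106.8 120.3]
580 86 [100.7 103.2 103.9 121.9]
600 93 [ 98.5 100.2 101.3 118.2]
620 89 [ 96.4  98.   99.2 115.6]
```

Request:
arm_command(
  series=[0,0,0,1,0,0,0,0,2,0,0,0,0,3,0,0,0,0,3.5,0,0,0,0,3.6,0],
)

```text
clock: 7.07
eef_pos: [634.2, 77.0, 88.2]
tool_rot: [-3.141, 0.004, -0.078]
force: [-2.4, -0.2, 2.4]
width: 48.6
gripper_force: 64.2
```

Request:
arm_command(
  series=[0,0,0,0.1,0,0,0,0,0.2,0,0,0,0,0.2,0,0,0,0,0.2,0,0,0,0,0.2,0],
)

```text
clock: 7.48
eef_pos: [634.5, 77.0, 88.0]
tool_rot: [-3.141, 0.002, -0.078]
force: [-4.2, -0.0, 5.9]
width: 48.9
gripper_force: 64.6
```

Resting on the rim (force now upward). Brief release, then re-close:

Request:
arm_command(
  series=[64,0,0,0,0,64,0,0,0,0,0,0,0,0,0,0,0,0,0,0,0,0,0,0,0],
)

```text
clock: 7.9
eef_pos: [636.0, 76.6, 87.3]
tool_rot: [3.142, -0.0, -0.079]
force: [0.2, -0.1, 0.3]
width: 18.6
gripper_force: 0.0
```

```bash
python3 - <<'E'
from h import *
s=monitor.read_state();print(s['eef_pos'],s['force'],s['width'],s['gripper_force'])
p,d,m=snap('side');P=cloud(d,m);cv2.imwrite('pics/s5.png',cv2.resize(p[150:330,150:390,::-1],None,fx=2.5,fy=2.5))
Q,p=tray(); Q=Q[(Q[:,2]>10)]
for x in range(440,660,20):
    q=Q[(abs(Q[:,0]-x)<10)&(abs(Q[:,1]-90)<25)]
    if len(q)>5: print(x,len(q),np.round(np.percentile(q[:,2],[5,30,50,95]),1))
E
```

```text
[635.98536727  76.57181807  87.25860009] [ 0.18686955 -0.05016729  0.32925646] 18.592489104381464 0.0
440 82 [52.9 55.2 57.  61.9]
500 28 [10.9 22.1 25.1 29. ]
520 127 [11.6 16.1 18.4 40.3]
540 84 [24.7 31.  32.8 46.2]
560 187 [34.8 38.3 40.9 48. ]
580 201 [45.7 51.2 53.  60.3]
600 148 [58.2 62.1 64.7 88.6]
620 8 [70.3 72.1 72.6 74.4]
```

View pics/s5.png

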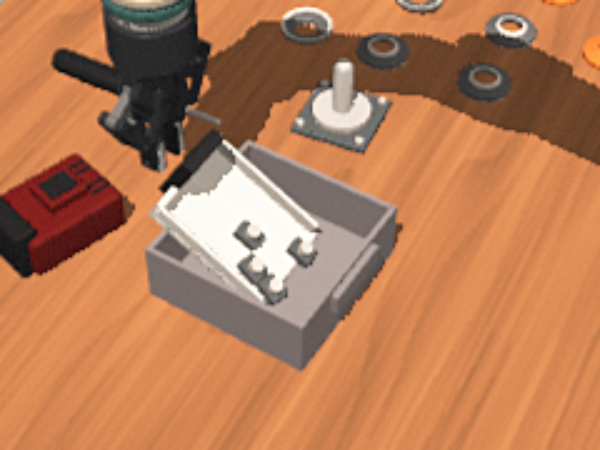

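The tray has tipped about 30° with its lip on the tub floor, jaws near the lip (265,270) and the tab at (195,160). The fingers closed beside the tab. I'll locate the tab and grip it again.

Request:
arm_command(
  series=[0,0,0,-2,0,0,0,0,-4,0,100,0,0,-6,0,100,0,0,-8,0,100,0,0,-8,0],
)

```text
clock: 8.42
eef_pos: [638.5, 76.4, 171.4]
tool_rot: [-3.14, -0.007, -0.079]
force: [0.7, 0.3, 0.5]
width: 36.0
gripper_force: 0.0
```

```bash
python3 - <<'E'
from h import *
s=monitor.read_state();print(s['eef_pos'],s['tool_rot'])
for n in('side','scene'):
    p,d,m=snap(n);P=cloud(d,m)
    g=(p.max(-1)<70)&(abs(P[...,0]-595)<45)&(abs(P[...,1]-80)<45)&(P[...,2]>62)&(P[...,2]<130)
    Q=P[g];print(n,len(Q),np.round(np.percentile(Q,[2,50,98],axis=0),1).tolist())
    t=Q[Q[:,2]>np.percentile(Q[:,2],85)];print('top',np.round(t.mean(0),1),np.round(np.percentile(t,[2,98],axis=0),1).tolist())
E
```

```text
[638.54786028  76.42246878 171.42960772] [-3.14037319 -0.00721966 -0.07868262]
side 183 [[585.9, 61.3, 73.7], [594.0, 94.9, 121.4], [619.2, 108.0, 128.1]]
top [593.4  82.8 126.6] [[588.5, 62.5, 125.4], [596.7, 107.6, 128.6]]
scene 372 [[587.4, 52.1, 78.5], [609.0, 73.5, 103.6], [625.4, 100.7, 125.9]]
top [595.3  75.5 124.2] [[589.0, 54.4, 122.3], [601.0, 98.2, 127.6]]
```

Request:
arm_command(
  series=[100,-2,0,0,0,100,-4,0,0,0,100,-4,0,1,0,100,-4,0,2,0,100,-4,0,3,0],
)

```text
clock: 8.93
eef_pos: [596.0, 79.9, 135.8]
tool_rot: [3.141, 0.0, -0.078]
force: [-0.8, 0.2, -0.5]
width: 85.5
gripper_force: 0.0
```

Request:
arm_command(
  series=[100,0,0,2,0,100,0,0,4,0,100,0,0,4.4,0,0,0,0,4.4,0,0,0,0,4.4,0],
)

```text
clock: 9.35
eef_pos: [596.4, 79.3, 92.9]
tool_rot: [3.141, 0.0, -0.079]
force: [0.2, 0.9, 1.6]
width: 64.0
gripper_force: 0.0
```

Request:
arm_command(
  series=[0,0,0,0,0,0,0,0,0,0,0,0,0,0,0,0,0,0,0,0,0,0,0,0,0],
)

```text
clock: 9.77
eef_pos: [596.8, 79.5, 94.3]
tool_rot: [-3.141, -0.002, -0.079]
force: [-0.0, -1.4, 4.1]
width: 49.0
gripper_force: 62.1
```

Regripped at 49 mm. I'll lift a little, bring the lip to the -x inner wall, then swing the tab in an arc over the lip to steepen the tilt.

Request:
arm_command(
  series=[0,0,0,-0.5,0,0,0,0,-1,0,0,-1.5,0,-1.2,0,0,-3,0,-1.2,0,0,-4.5,0,-1.2,0],
)

```text
clock: 10.18
eef_pos: [553.4, 83.2, 106.5]
tool_rot: [-3.141, -0.007, -0.078]
force: [14.0, -4.4, 11.6]
width: 49.2
gripper_force: 64.2
```

Request:
arm_command(
  series=[0,-1,0,0,0,0,-1.5,0,0,0,0,-2.2,0,-0.3,0,0,-3,0,-0.8,0,0,-4,0,-1.3,0],
)

```text
clock: 10.6
eef_pos: [521.2, 84.5, 122.5]
tool_rot: [-3.142, -0.021, -0.08]
force: [8.2, -2.6, 8.5]
width: 48.9
gripper_force: 64.3
```

```bash
python3 - <<'E'
from h import *
s=monitor.read_state();print(s['eef_pos'],s['force'],s['width'])
p,d,m=snap('side');P=cloud(d,m);cv2.imwrite('pics/s6.png',cv2.resize(p[150:330,150:390,::-1],None,fx=2.5,fy=2.5))
Q,p=tray(); Q=Q[(Q[:,2]>10)]
for x in range(440,660,20):
    q=Q[(abs(Q[:,0]-x)<10)&(abs(Q[:,1]-90)<25)]
    if len(q)>5: print(x,len(q),np.round(np.percentile(q[:,2],[5,30,50,95]),1))
E
```

```text
[521.16639251  84.47335776 122.48800625] [ 8.24922518 -2.64508355  8.50593084] 48.889650227582024
440 61 [52.9 55.2 56.1 61.5]
460 32 [15.8 18.  19.6 40.3]
480 186 [21.3 29.4 33.7 42.6]
500 246 [43.1 49.9 53.8 65.3]
520 194 [65.7 71.  75.1 87.8]
540 68 [ 85.8  90.7  94.5 120. ]
600 15 [59.4 60.1 60.9 63.2]
```

View pics/s6.png

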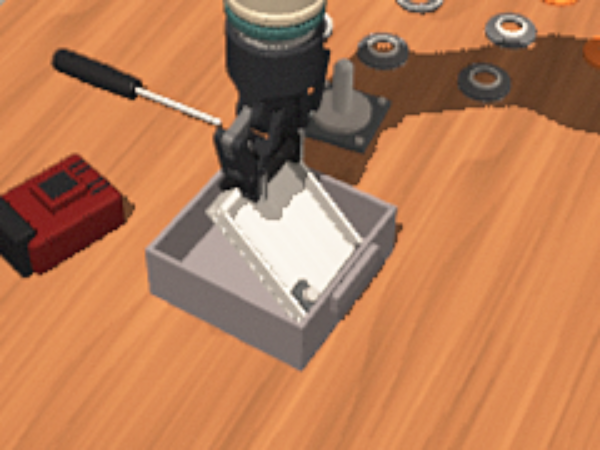

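The tilt is now about 46° and the tray pivots cleanly; one jaw is visible at the lip (305,290). I'll continue the arc, then back off the wall and shake.

Request:
arm_command(
  series=[0,-1,0,-0.3,0,0,-2,0,-0.6,0,0,-3,0,-0.9,0,0,-4,0,-1.1,0,0,-5,0,-1.2,0],
)

```text
clock: 11.12
eef_pos: [465.0, 89.9, 132.1]
tool_rot: [-3.141, -0.009, -0.08]
force: [4.2, -1.8, 1.2]
width: 48.8
gripper_force: 62.3
```

Request:
arm_command(
  series=[0,1,0,-0.5,0,0,3,0,-1.5,0,0,5,0,-2.5,0,0,7,0,-3,0,0,8,0,-3.5,0],
)

```text
clock: 11.53
eef_pos: [542.2, 84.5, 165.6]
tool_rot: [-3.141, -0.0, -0.078]
force: [-0.2, -0.5, -2.1]
width: 49.2
gripper_force: 62.3
```

Request:
arm_command(
  series=[0,0,0,-1.5,0,0,0,0,0.5,0,0,0,0,-1.5,0,0,0,0,0.5,0,0,0,0,-1,0],
)

```text
clock: 11.95
eef_pos: [536.2, 84.8, 171.1]
tool_rot: [3.14, 0.011, -0.077]
force: [-1.6, 0.5, -2.4]
width: 49.0
gripper_force: 63.7
```

```bash
python3 - <<'E'
from h import *
s=monitor.read_state();print(s['eef_pos'],s['force'],s['width'])
p,d,m=snap('side');cv2.imwrite('pics/s7.png',cv2.resize(p[130:330,150:390,::-1],None,fx=2.5,fy=2.5))
E
```

```text
[536.23139     84.83834322 171.05992288] [-1.61991196  0.48457596 -2.35986543] 48.973409940442664
```

View pics/s7.png

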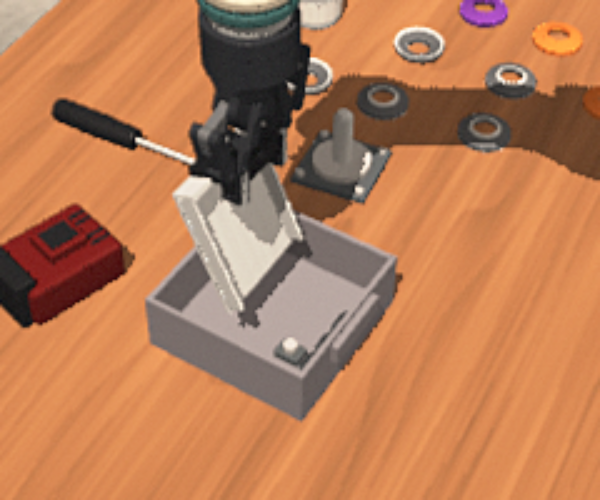

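The tray shows empty and one jaw is visible in the tub at (290,348); the wrist load has dropped to the tray's own weight. Now the tray goes back to its free desk area and gets laid flat.

Request:
arm_command(
  series=[0,0,0,-2,0,0,0,0,-4,0,0,0,0,-6,0,0,0,0,-7,0,0,-1,-2,-7,0],
)

```text
clock: 12.42
eef_pos: [535.1, 100.3, 247.9]
tool_rot: [3.14, -0.006, -0.085]
force: [0.1, 0.7, -1.8]
width: 49.1
gripper_force: 63.8
```

Request:
arm_command(
  series=[0,-1,-2.5,0,0,0,-3,-5,0,0,0,-5,-8,0,0,0,-7,-11,0,0,0,-8,-14,0,0],
)

```text
clock: 12.83
eef_pos: [460.0, 252.0, 244.6]
tool_rot: [3.141, 0.005, -0.078]
force: [0.8, -0.9, -2.4]
width: 49.3
gripper_force: 63.8
```

Request:
arm_command(
  series=[0,-1,-2,0,0,0,-2,-4,0,0,0,-2.7,-4.7,2,0,0,-2.7,-4.7,5,0,0,-2.7,-4.7,8,0],
)

```text
clock: 13.25
eef_pos: [439.4, 301.2, 164.5]
tool_rot: [-3.14, 0.0, -0.075]
force: [0.3, 0.2, -1.8]
width: 49.3
gripper_force: 63.8
```

```bash
python3 - <<'E'
from h import *
s=monitor.read_state();print(s['eef_pos'],s['force'],s['width'])
p,d,m=snap('side');P=cloud(d,m)
cv2.imwrite('pics/tub.png',cv2.resize(p[180:420,150:470,::-1],None,fx=2.4,fy=2.4))
# jaws: points in tub, 12<z<30
Q,p=tray();Q=Q[(Q[:,2]>5)&(Q[:,1]>220)]
for z in range(10,140,20):
    q=Q[abs(Q[:,2]-z)<8]
    if len(q)>4: print(z,len(q),np.round(np.median(q,0)))
E
```

```text
[439.39388889 301.20759032 164.50558552] [ 0.334175    0.16395876 -1.80264624] 49.27633840210797
50 205 [436. 293.  52.]
70 240 [443. 305.  69.]
90 176 [452. 314.  90.]
110 127 [460. 321. 109.]
130 82 [467. 346. 128.]
```

View pics/tub.png

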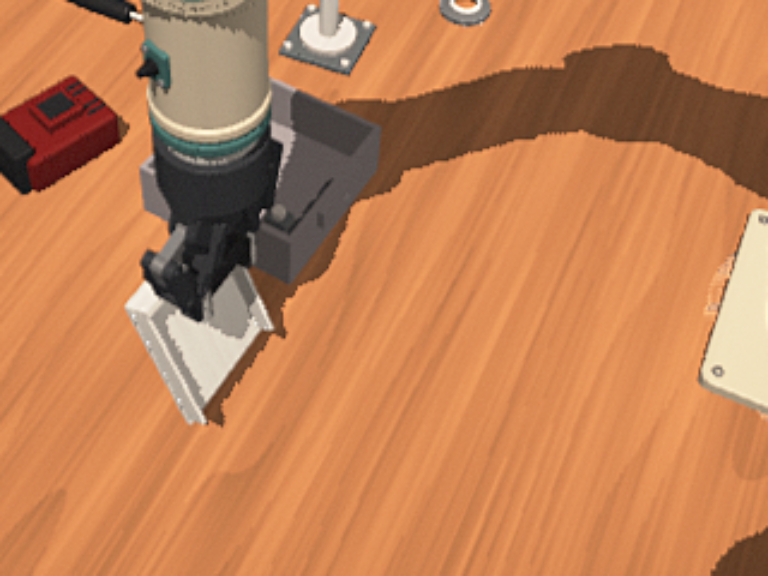

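The tray is empty, tilted about 67° over clear desk. I'll touch the lip down and drag toward +x while lowering, so that it pivots back flat.

Request:
arm_command(
  series=[0,0,0,1.5,0,0,0,0,3,0,0,0,0,4.2,0,0,1.5,0,4.8,0,0,3,0,5.2,0],
)

```text
clock: 13.77
eef_pos: [470.0, 296.7, 114.7]
tool_rot: [3.141, 0.002, -0.078]
force: [-3.0, -3.8, 11.2]
width: 48.7
gripper_force: 66.9
```

Request:
arm_command(
  series=[0,1,0,0.3,0,0,2,0,0.7,0,0,3,0,1.2,0,0,4,0,1.8,0,0,5,0,2.4,0],
)

```text
clock: 14.18
eef_pos: [525.1, 292.4, 93.4]
tool_rot: [-3.139, -0.007, -0.08]
force: [2.6, -2.6, 10.3]
width: 48.9
gripper_force: 71.1
```

```bash
python3 - <<'E'
from h import *
s=monitor.read_state();print(s['eef_pos'],s['force'],s['width'])
Q,p=tray();Q=Q[(Q[:,2]>5)&(Q[:,1]>220)]
for z in range(10,140,20):
    q=Q[abs(Q[:,2]-z)<8]
    if len(q)>4: print(z,len(q),np.round(np.median(q,0)))
E
```

```text
[525.11540827 292.44938783  93.40534998] [ 2.56539763 -2.62536171 10.28722028] 48.881992017693086
10 465 [462. 295.  12.]
30 662 [484. 293.  30.]
50 656 [510. 292.  50.]
70 383 [533. 299.  67.]
90 67 [544. 341.  93.]
```

Request:
arm_command(
  series=[0,0.9,0,0.5,0,0,1.8,0,1.2,0,0,2.6,0,2,0,0,3.4,0,2.9,0,0,4.2,0,3.9,0],
)

```text
clock: 14.65
eef_pos: [566.0, 289.5, 53.6]
tool_rot: [-3.14, -0.006, -0.079]
force: [1.8, -2.3, 5.1]
width: 48.9
gripper_force: 71.5
```

Request:
arm_command(
  series=[0,0.4,0,0.6,0,0,0.8,0,1.2,0,0,1.2,0,1.7,0,0,1.4,0,2.1,0,0,1.4,0,2.4,0],
)

```text
clock: 15.07
eef_pos: [578.8, 288.6, 27.6]
tool_rot: [-3.141, -0.004, -0.079]
force: [3.6, -1.1, 5.3]
width: 49.1
gripper_force: 71.0
```

```bash
python3 - <<'E'
from h import *
s=monitor.read_state();print(s['eef_pos'],s['force'],s['width'])
Q,p=tray();Q=Q[(Q[:,1]>200)&(Q[:,2]>-5)]
for x in range(420,600,20):
    q=Q[(abs(Q[:,0]-x)<10)&(abs(Q[:,1]-295)<25)]
    if len(q)>5: print(x,len(q),np.round(np.percentile(q[:,2],[5,30,50,95]),1))
E
```

```text
[578.75741677 288.63444452  27.55112795] [ 3.59844632 -1.0507342   5.28801722] 49.09623333490087
460 216 [1.9 3.5 4.2 7. ]
480 221 [2.1 4.2 5.2 7.9]
500 225 [2.8 4.5 5.6 8.3]
520 215 [2.8 4.9 5.8 9.1]
540 209 [3.5 5.3 6.1 8.9]
560 212 [3.7 5.5 6.5 9.7]
580 60 [ 4.2  5.5  6.  10.5]
```

Request:
arm_command(
  series=[100,0,0,0,0,100,0,0,0,0,100,0,0,0,0,100,0,0,0,0,100,0,0,-2,0],
)

```text
clock: 15.53
eef_pos: [572.8, 288.3, 43.0]
tool_rot: [3.138, 0.007, -0.078]
force: [-0.4, 0.2, -1.3]
width: 85.4
gripper_force: 0.0
```

Request:
arm_command(
  series=[100,0,0,-4,0,100,0,0,-8,0,100,0,0,-12,0,100,0,0,-16,0,100,0,0,-20,-4.5],
)

```text
clock: 15.95
eef_pos: [575.3, 289.1, 248.0]
tool_rot: [3.141, 0.001, 0.001]
force: [0.6, 0.3, 0.1]
width: 85.5
gripper_force: 0.0
```

Request:
arm_command(
  series=[100,-1,4,0,0,100,-2,8,0,0,100,-3,12,0,0,100,-4,16,0,0,100,-4.4,20,0,0],
)

```text
clock: 16.37
eef_pos: [530.0, 87.8, 246.3]
tool_rot: [-3.141, 0.002, 0.001]
force: [0.3, 0.7, 0.1]
width: 85.5
gripper_force: 0.0
```

Request:
arm_command(
  series=[100,-1,4,0,0,100,-2,8,0,0,100,-3,12,0,0,100,-4,16,0,0,100,-4.4,20,0,0],
)

```text
clock: 16.78
eef_pos: [486.1, -112.2, 246.3]
tool_rot: [-3.14, 0.001, 0.0]
force: [1.0, -0.5, 0.6]
width: 85.4
gripper_force: 0.0
```

Request:
arm_command(
  series=[100,-1,4,0,0,100,-2,8,0,0,100,-2,11.9,0,0,100,-2,11.9,0,0,100,-2,11.9,0,0],
)

```text
clock: 17.2
eef_pos: [467.2, -232.6, 246.3]
tool_rot: [3.141, 0.0, -0.006]
force: [0.3, 1.4, 0.2]
width: 85.2
gripper_force: 0.0
```

```bash
cat >> h.py <<'E'
def wcloud(d,m):
    h,w=d.shape; v,u=np.mgrid[:h,:w]; K=np.array(m['mtx'])
    x=(u-K[0,2])/K[0,0]; y=(v-K[1,2])/K[1,1]; r=np.hypot(x,y); k=np.where(r>1e-6,np.tan(r)/np.maximum(r,1e-6),1)
    c=np.stack([x*k*d,y*k*d,d],-1)
    return (c-np.array(m['t']))@np.array(m['R'])
def circ(q):
    A=np.c_[2*q,np.ones(len(q))]; s=np.linalg.lstsq(A,(q**2).sum(1),rcond=None)[0]
    return s[:2],np.sqrt(s[2]+s[:2]@s[:2])
def washers(p,P,desk=0):
    hsv=cv2.cvtColor(p,cv2.COLOR_RGB2HSV); out=[]
    m=((P[...,2]-desk>2.5)&(P[...,2]-desk<16)&(P[...,0]>350)&(P[...,0]<800)&(P[...,1]<-180)&(P[...,1]>-480)).astype(np.uint8)
    k,l,st,c=cv2.connectedComponentsWithStats(m)
    for i in range(1,k):
        if st[i,4]<80: continue
        q=P[l==i][:,:2].astype(np.float32)
        hull=cv2.convexHull(q)[:,0]; (cx,cy),r=cv2.minEnclosingCircle(q)
        cf,rf=circ(hull.astype(float)); s=np.median(hsv[l==i][:,1]); h=np.median(hsv[l==i][:,0])
        z=P[l==i][:,2]; rr=np.hypot(*(q-cf).T)
        zi=np.median(z[rr<18]) if (rr<18).any() else 0; zo=np.median(z[rr>24]) if (rr>24).any() else 0
        out.append((np.round(c[i]),st[i,4],np.round(cf,1),round(rf,1),'enc',np.round((cx,cy,r),1),'S',s,'zin/out',round(zi,1),round(zo,1)))
    return out
E
python3 - <<'E'
from h import *
s=monitor.read_state();print(s['eef_pos'],s['tool_rot'],s['width'])
p,d,m=snap('wrist','w2.png');P=wcloud(d,m); print('desk',np.median(P[...,2][abs(P[...,2])<8]))
for o in washers(p,P): print(*o)
g=(abs(P[...,0]-556)<45)&(abs(P[...,1]+126)<45)
for a,b in((5,10.5),(13,18.5),(60,80)):
    q=P[g&(P[...,2]>a)&(P[...,2]<b)][:,:2].astype(np.float32)
    if len(q)>10: print(a,len(q),cv2.minAreaRect(q),cv2.minEnclosingCircle(q),circ(cv2.convexHull(q)[:,0].astype(float)))
ps,ds,ms=snap('side');Q=cloud(ds,ms)
for x in range(440,620,20):
    q=Q[(abs(Q[...,0]-x)<10)&(abs(Q[...,1]-295)<25)]
    print(x,np.round(np.percentile(q[:,2],[5,50,95]),1),end=';')
E
```

```text
[ 467.2453852  -232.56232598  246.33657649] [ 3.14097492e+00  1.37695519e-04 -5.58351109e-03] 85.23931591537469
desk 0.3278729484549879
[283.  22.] 1415 [ 651.2 -235.4] 28.0 enc [ 651.5 -235.4   28.6] S 28.0 zin/out 7.1 10.8
[368.   9.] 89 [ 693.2 -345.8] 27.3 enc [ 676.1 -338.8   20.3] S 50.0 zin/out 0 11.3
[289.  96.] 1404 [ 562.5 -241.5] 27.8 enc [ 562.3 -241.4   28.2] S 36.0 zin/out 10.6 6.9
[375.  97.] 1367 [ 564.4 -343.4] 28.1 enc [ 564.5 -343.4   28.6] S 30.0 zin/out 7.0 10.7
[445. 133.] 1060 [ 525.5 -443. ] 28.0 enc [ 525.8 -443.1   28.5] S 155.0 zin/out 10.2 6.5
[366. 187.] 1231 [ 452.7 -338. ] 28.0 enc [ 452.8 -338.    28.6] S 39.0 zin/out 10.4 6.7
[292. 191.] 1304 [ 447.1 -245.2] 27.9 enc [ 447.1 -245.2   28.3] S 40.0 zin/out 10.6 6.8
[432. 203.] 977 [ 431.6 -432.9] 27.9 enc [ 431.5 -433.    28.6] S 255.0 zin/out 10.3 6.6
[370. 255.] 462 [ 345.8 -352. ] 27.1 enc [ 351.  -351.8   27.1] S 255.0 zin/out 10.2 6.2
5 2111 ((556.8207397460938, -128.3187255859375), (80.68041229248047, 80.6296157836914), 3.9558849334716797) ((557.15283203125, -128.62574768066406), 55.15872573852539) (array([ 557.28105254, -129.13189198]), np.float64(50.8334683920282))
13 1467 ((556.7713012695312, -128.42886352539062), (69.51995086669922, 69.61998748779297), 4.727940082550049) ((556.9028930664062, -128.2923583984375), 48.52641296386719) (array([ 557.2920637 , -127.24490526]), np.float64(47.38294763590263))
60 342 ((556.4412841796875, -128.34884643554688), (19.702632904052734, 19.629714965820312), 87.35430145263672) ((556.8825073242188, -128.51475524902344), 10.314706802368164) (array([ 556.90327751, -128.57388937]), np.float64(10.017166721090016))
440 [-2.5  0.5  3.3];460 [-0.7  4.   7.1];480 [1.9 4.5 7.2];500 [2.2 4.5 7.2];520 [2.1 4.6 7. ];540 [1.5 4.5 7.9];560 [2.  4.7 7.5];580 [ 3.8 37.8 59.9];600 [-1.5  0.4  4.7];
```

View pics/w2.png

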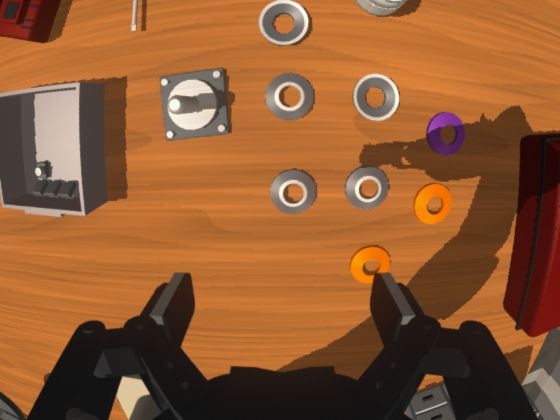

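The tray is flat at floor z≈4.5. The wrist view shows four jaws inside the tub at (40–70,170–188). The arbor is at (195,103). Washers: hollow down at (289,96), (292,191), (366,187) and hollow up at (283,22), (375,97), all positions measured. First pick: the hollow-down one at (562.5,-241.5).

Request:
arm_command(
  series=[100,2.5,0.3,3,0,100,5,0.5,6,0,100,7.5,0.8,9,0,100,9.6,1,12,0,100,9.6,1,14,0],
)

```text
clock: 17.72
eef_pos: [568.7, -235.9, 103.0]
tool_rot: [-3.14, -0.001, 0.007]
force: [-0.1, 0.9, 0.3]
width: 85.3
gripper_force: 0.0
```

Request:
arm_command(
  series=[100,0,0,2,0,100,0,0,4,0,100,0,0,4,0,100,0,0,4,0,100,0,0,4,0],
)

```text
clock: 18.13
eef_pos: [565.2, -239.1, 67.3]
tool_rot: [3.142, -0.001, 0.002]
force: [0.9, 0.4, 0.3]
width: 85.5
gripper_force: 0.0
```

```bash
cat > look.py <<'E'
from h import *
s=monitor.read_state();print(np.round(s['eef_pos'],1),np.round(s['tool_rot'],4),np.round(s['force'],1),round(s['width'],1))
p,d,m=snap('wrist');P=wcloud(d,m); cv2.imwrite('last.png',p[...,::-1])
for o in washers(p,P):
    if o[6]<80: print(*o)
E
python3 look.py
```

```text
[ 565.2 -239.1   67.3] [ 3.1415e+00 -1.2000e-03  1.7000e-03] [0.9 0.4 0.3] 85.5Traceback (most recent call last):
  File "look.py", line 5, in <module>
    if o[6]<80: print(*o)
       ^^^^^^^
TypeError: '<' not supported between instances of 'str' and 'int'
```

```bash
sed -i 's/o\[6\]<80/o[7]<80/' look.py; python3 look.py
```

```text
[ 565.4 -239.6   67.8] [ 3.141e+00 -2.200e-03  1.300e-03] [-0.4  0.9  0.5] 85.5
[414.  55.] 424 [ 696.4 -346. ] 29.6 enc [ 691.5 -334.4   26.4] S 50.0 zin/out 0 11.5
[275. 102.] 5268 [ 651.3 -235.3] 28.0 enc [ 651.4 -235.3   28.3] S 34.0 zin/out 7.0 10.8
[285. 232.] 3912 [ 562.6 -241.6] 27.8 enc [ 562.7 -241.8   28.2] S 39.0 zin/out 10.5 6.7
[425. 232.] 3438 [ 564.6 -343.6] 28.3 enc [ 564.8 -343.7   28.7] S 44.0 zin/out 6.9 10.6
[288. 351.] 1659 [ 450.3 -245.2] 26.4 enc [ 447.9 -245.4   28.2] S 36.0 zin/out 9.9 6.2
[372. 348.] 406 [ 454.7 -321.7] 14.7 enc [ 454.9 -318.3   18.7] S 33.0 zin/out 7.3 0
```

Request:
arm_command(
  series=[100,-0.3,0.2,2,0,100,-0.3,0.2,4,0,100,-0.3,0.2,6,0,100,-0.3,0.2,7,0,0,-0.3,0.2,7,0],
)

```text
clock: 18.65
eef_pos: [560.4, -241.4, -4.8]
tool_rot: [-3.14, 0.002, 0.0]
force: [-0.8, 0.1, -0.2]
width: 75.4
gripper_force: 0.0
```

Request:
arm_command(
  series=[0,0,0,0,0,0,0,0,0,0,0,0,0,0,0,0,0,0,0,0,0,0,0,0,0],
)

```text
clock: 19.07
eef_pos: [562.1, -242.6, -1.4]
tool_rot: [3.141, -0.002, 0.0]
force: [-2.2, -0.3, 5.7]
width: 52.7
gripper_force: 61.6
```

Request:
arm_command(
  series=[0,0,0,-1,0,0,0,0,-3,0,0,0,0,-5,0,0,0,0,-7,0,0,0,0,-10,0],
)

```text
clock: 19.48
eef_pos: [560.6, -241.6, 97.4]
tool_rot: [-3.141, 0.001, -0.0]
force: [0.2, -0.5, -0.7]
width: 52.4
gripper_force: 62.9
```

```bash
cat > held.py <<'E'
from h import *
s=monitor.read_state();print(np.round(s['eef_pos'],1),np.round(s['tool_rot'],4),np.round(s['force'],1),round(s['width'],1))
e=s['eef_pos'];p,d,m=snap('wrist');P=wcloud(d,m); cv2.imwrite('last.png',p[...,::-1]); r=P-e
g=(np.hypot(r[...,0],r[...,1])<33)&(abs(r[...,2]-3)<16)
q=r[g]; print(len(q),'z',np.round(np.percentile(q[:,2],[2,25,50,75,98]),1)); b=q[abs(q[:,1])<24]; print('x',b[:,0].min(),b[:,0].max())
# bore-land based fit: visible hull front edge
h=cv2.convexHull(b[:,:2].astype(np.float32))[:,0]; print(circ(h[np.hypot(*h.T)>15].astype(float)))
# plane of bright land
n=np.linalg.svd(q-q.mean(0),full_matrices=False)[2][2]; print('n',np.round(n,3))
E
python3 held.py
```

```text
[ 560.6 -241.6   97.4] [-3.1409e+00  1.3000e-03 -1.0000e-04] [ 0.2 -0.5 -0.7] 52.4
8165 z [ 3.1  8.3  9.6 11.2 16.2]
x -27.53909642274823 28.786327753739442
(array([ 0.64537751, -0.3923027 ]), np.float64(27.69426299149062))
n [ 0.04  -0.003  0.999]
```

Washer held and level. Move over the arbor and check.

Request:
arm_command(
  series=[0,-0.1,-2,0,0,0,-0.2,-5,0,0,0,-0.3,-8,0,0,0,-0.4,-10.5,0,0,0,-0.4,-11.4,0,0],
)

```text
clock: 19.95
eef_pos: [557.7, -122.6, 97.3]
tool_rot: [-3.138, -0.001, 0.005]
force: [0.1, 0.3, -0.8]
width: 52.3
gripper_force: 63.0
```

Request:
arm_command(
  series=[0,0,0,0,0,0,0,0,0,0,0,0,0,0,0,0,0,0,0,0,0,0,0,0,0],
)

```text
clock: 20.37
eef_pos: [557.2, -130.0, 96.5]
tool_rot: [3.141, -0.0, -0.003]
force: [0.0, -0.7, -1.8]
width: 52.3
gripper_force: 63.0
```

```bash
cat >> held.py <<'E'
# rod top seen through / below the washer; world
for a,b in((70,80),):
    k=(abs(P[...,0]-556.8)<18)&(abs(P[...,1]+128.4)<18)&(P[...,2]>a)&(P[...,2]<b); print('rod',k.sum(),P[k].mean(0) if k.any() else '')
# washer bore land circle (top land): points within 2 mm of top
t=r[g&(np.hypot(r[...,0],r[...,1])<20)]; print('inner',np.round(np.percentile(t[:,2],[5,50,95]),1))
E
python3 held.py
```

```text
[ 557.2 -130.    96.5] [ 3.1406e+00 -3.0000e-04 -2.5000e-03] [ 0.  -0.7 -1.8] 52.3
8146 z [ 3.   8.3  9.6 11.1 16.2]
x -26.958719788802227 28.564659635522844
(array([ 0.70161233, -0.35594304]), np.float64(27.716764420787126))
n [0.039 0.    0.999]
rod 65 [ 551.03892762 -128.97571207   75.42039447]
inner [ 8.9 11.2 12.9]
```

Request:
arm_command(
  series=[0,-0.1,-0.2,0,0,0,-0.1,-0.2,1,0,0,-0.1,-0.2,2,0,0,-0.1,-0.2,3,0,0,-0.1,-0.2,3.5,0],
)

```text
clock: 20.83
eef_pos: [555.1, -125.7, 59.2]
tool_rot: [-3.141, 0.003, 0.0]
force: [-1.2, 0.3, -0.9]
width: 52.4
gripper_force: 63.0
```

Request:
arm_command(
  series=[0,0,0,1,0,0,0,0,2,0,0,0,0,3,0,0,0,0,4,0,0,0,0,4.4,0],
)

```text
clock: 21.25
eef_pos: [555.4, -125.8, 15.5]
tool_rot: [-3.141, 0.002, 0.0]
force: [-0.4, 0.6, -0.5]
width: 52.4
gripper_force: 63.0
```

Request:
arm_command(
  series=[0,0,0,0.1,0,0,0,0,0.2,0,0,0,0,0.3,0,0,0,0,0.3,0,0,0,0,0.3,0],
)

```text
clock: 21.67
eef_pos: [556.6, -126.2, 14.8]
tool_rot: [3.141, -0.001, -0.0]
force: [-0.3, -0.8, 0.0]
width: 52.6
gripper_force: 63.1
```

Request:
arm_command(
  series=[0,0,0,0.1,0,100,0,0,0.1,0,100,0,0,0.1,0,100,0,0,0.1,0,100,0,0,0.1,0],
)

```text
clock: 22.08
eef_pos: [556.4, -126.0, 13.3]
tool_rot: [-3.142, -0.0, 0.0]
force: [-0.1, 0.4, -0.2]
width: 85.4
gripper_force: 0.0
```

Request:
arm_command(
  series=[100,0,0,-2,0,100,0,0,-5,0,100,0,0,-8,0,100,0,0,-10.5,0,100,2,2,-10.5,0],
)

```text
clock: 22.5
eef_pos: [575.9, -142.4, 122.5]
tool_rot: [-3.138, -0.002, 0.004]
force: [0.8, -0.2, -0.5]
width: 85.5
gripper_force: 0.0
```

Request:
arm_command(
  series=[100,2.5,3,0,0,100,5,6,0,0,100,7.5,8.9,0,0,100,7.5,8.9,2,0,100,7.5,8.9,4,0],
)

```text
clock: 22.92
eef_pos: [653.1, -238.8, 78.9]
tool_rot: [3.138, -0.004, -0.002]
force: [-0.1, -0.3, -0.5]
width: 85.8
gripper_force: 0.0
```

Request:
arm_command(
  series=[100,0,0,1,0,100,0,0,1,0,100,0,0,1,0,100,0,0,1,0,100,0,0,1,0],
)

```text
clock: 23.33
eef_pos: [652.1, -235.1, 69.8]
tool_rot: [3.141, -0.002, 0.0]
force: [-0.3, 0.3, 0.3]
width: 85.7
gripper_force: 0.0
```

```bash
cat > stack.py <<'E'
from h import *
for n in('side','scene'):
    p,d,m=snap(n);P=cloud(d,m)
    r=np.hypot(P[...,0]-556.8,P[...,1]+128.4); k=(P[...,2]>18)&(P[...,2]<90)
    q=P[k&(r>15)&(r<36)]; 
    if len(q): print(n,'stack z',len(q),np.round(np.percentile(q[:,2],[2,25,50,75,90,98]),1),'xy',np.round(q[:,:2].min(0)),np.round(q[:,:2].max(0)))
    q=P[(r<9)&(P[...,2]>65)];print(n,'rod',np.round(q[:,2].max(),1) if len(q) else '')
E
python3 look.py; python3 stack.py
```

```text
[ 652.1 -235.1   69.8] [ 3.1408e+00 -2.1000e-03  5.0000e-04] [-0.3  0.3  0.3] 85.7
[414. 157.] 403 [ 697.3 -346.5] 30.1 enc [ 700.7 -335.5   27.7] S 53.0 zin/out 0 11.4
[282. 232.] 4153 [ 651.3 -235.3] 27.9 enc [ 651.3 -235.1   28.4] S 40.0 zin/out 7.1 10.8
[429. 309.] 330 [ 576.1 -352.4] 16.2 enc [ 580.8 -356.4   19.2] S 34.0 zin/out 9.8 0
side stack z 205 [18.7 21.5 23.3 25.6 27.3 29.8] xy [ 526. -150.] [585. -94.]
side rod 510.6
scene rod 615.2
```

The first washer is seated: its land sits near z=27. Next, the hollow-up one at (651,-235).

Request:
arm_command(
  series=[100,-0.1,0,2,0,100,-0.1,0,4,0,100,-0.1,0,6,0,100,-0.1,0,6.8,0,0,-0.1,0,6.8,0],
)

```text
clock: 23.9
eef_pos: [648.8, -234.3, -1.6]
tool_rot: [-3.14, 0.003, 0.0]
force: [-1.0, 0.1, -0.2]
width: 75.6
gripper_force: 0.0
```

Request:
arm_command(
  series=[0,0,0,0,0,0,0,0,0,0,0,0,0,0,0,0,0,0,0,0,0,0,0,0,0],
)

```text
clock: 24.32
eef_pos: [651.5, -235.9, 2.1]
tool_rot: [3.14, -0.003, -0.0]
force: [-0.8, 0.9, 6.7]
width: 51.5
gripper_force: 63.0
```

Request:
arm_command(
  series=[0,0,0,-1,0,0,0,0,-3,0,0,0,0,-6,0,0,0,0,-9,0,0,0,0,-11,0],
)

```text
clock: 24.73
eef_pos: [651.1, -235.5, 113.6]
tool_rot: [3.141, -0.003, -0.0]
force: [0.1, -0.3, -0.8]
width: 51.8
gripper_force: 62.8
```

Request:
arm_command(
  series=[0,-2,-2,0,0,0,-4,-4.5,0,0,0,-6.5,-7,0,0,0,-8.5,-9.5,0,0,0,-9.5,-10.6,0,0],
)

```text
clock: 25.15
eef_pos: [551.8, -124.4, 110.5]
tool_rot: [-3.137, 0.004, 0.003]
force: [-0.0, 0.5, -1.4]
width: 51.7
gripper_force: 62.8
```

Request:
arm_command(
  series=[0,0,0,0,0,0,0,0,0,0,0,0,0,0,0,0,0,0,0,0,0,0,0,0,0],
)

```text
clock: 25.57
eef_pos: [555.9, -130.4, 110.4]
tool_rot: [3.141, -0.001, -0.001]
force: [-0.2, -0.2, 0.3]
width: 51.5
gripper_force: 62.8
```

```bash
python3 held.py
```

```text
[ 555.9 -130.4  110.4] [ 3.1407e+00 -8.0000e-04 -1.3000e-03] [-0.2 -0.2  0.3] 51.5
8291 z [-0.1  5.4  6.9  8.3 16.2]
x -28.082873728425852 28.454842283381367
(array([ 0.1915651 , -0.15632556]), np.float64(28.00863272554405))
n [-0.022  0.001  1.   ]
rod 6 [ 548.18667179 -129.71712339   73.048859  ]
inner [-0.2  5.1  6.6]
```

Request:
arm_command(
  series=[0,0.1,-0.2,0,0,0,0.1,-0.2,1,0,0,0.1,-0.2,2,0,0,0.1,-0.2,3,0,0,0.1,-0.2,3.8,0],
)

```text
clock: 26.03
eef_pos: [555.5, -126.8, 70.5]
tool_rot: [-3.141, 0.002, 0.0]
force: [-0.0, 0.3, -0.5]
width: 51.4
gripper_force: 62.8
```

Request:
arm_command(
  series=[0,0,0,1,0,0,0,0,2,0,0,0,0,3,0,0,0,0,4,0,0,0,0,4.2,0],
)

```text
clock: 26.45
eef_pos: [555.6, -126.9, 28.6]
tool_rot: [-3.141, 0.002, -0.0]
force: [-2.2, 0.4, 6.2]
width: 51.5
gripper_force: 63.5
```

Request:
arm_command(
  series=[0,0,0,0.1,0,0,0,0,0.1,0,0,0,0,0.1,0,0,0,0,0.1,0,0,0,0,0.1,0],
)

```text
clock: 26.87
eef_pos: [556.6, -127.1, 29.6]
tool_rot: [3.141, -0.001, 0.0]
force: [-0.2, 0.9, -0.5]
width: 51.6
gripper_force: 62.8
```

Request:
arm_command(
  series=[0,0,0,0.1,0,100,0,0,0.1,0,100,0,0,0.1,0,100,0,0,0.1,0,100,0,0,0.1,0],
)

```text
clock: 27.28
eef_pos: [556.4, -127.1, 28.4]
tool_rot: [3.142, -0.0, 0.0]
force: [0.1, -0.1, 0.7]
width: 85.1
gripper_force: 0.0
```

Request:
arm_command(
  series=[100,0,0,-2,0,100,0,0,-4,0,100,0,0,-7,0,100,0,0,-10,0,100,-2,2,-10,0],
)

```text
clock: 27.7
eef_pos: [543.7, -143.6, 133.1]
tool_rot: [-3.141, -0.013, 0.008]
force: [1.2, -0.6, 0.4]
width: 85.1
gripper_force: 0.0
```

Request:
arm_command(
  series=[100,-3,3,0,0,100,-6,6,0,0,100,-8.5,9,0,0,100,-9,9.8,2,0,100,-9,9.8,5,0],
)

```text
clock: 28.12
eef_pos: [445.5, -250.5, 80.5]
tool_rot: [3.136, -0.005, -0.007]
force: [0.9, 0.6, 0.3]
width: 85.5
gripper_force: 0.0
```

Request:
arm_command(
  series=[100,0,0,1,0,100,0,0,1,0,100,0,0,1,0,100,0,0,1,0,100,0,0,1,0],
)

```text
clock: 28.53
eef_pos: [447.4, -244.9, 69.3]
tool_rot: [3.141, -0.002, 0.001]
force: [0.4, -0.0, -0.0]
width: 85.6
gripper_force: 0.0
```

```bash
python3 look.py; python3 stack.py
```

```text
[ 447.4 -244.9   69.3] [ 3.1408e+00 -1.8000e-03  1.4000e-03] [ 0.4 -0.  -0. ] 85.6
[431.  64.] 4103 [ 564.4 -343.7] 28.3 enc [ 564. -344.   29.] S 24.0 zin/out 6.9 10.7
[410. 221.] 3403 [ 452.6 -338.3] 28.0 enc [ 452.5 -338.3   28.3] S 46.0 zin/out 10.4 6.6
[283. 228.] 3904 [ 447.2 -245.8] 27.7 enc [ 447.1 -245.4   28.2] S 38.0 zin/out 10.5 6.7
side stack z 290 [18.8 23.9 34.1 36.4 38.  40. ] xy [ 528. -153.] [586. -94.]
side rod 79.2
scene stack z 284 [18.9 31.6 34.4 36.1 37.5 39.5] xy [ 530. -156.] [587. -99.]
scene rod 78.3
```

Request:
arm_command(
  series=[100,0,0.1,2,0,100,0,0.1,4,0,100,0,0.1,6,0,100,0,0.1,7.1,0,0,0,0.1,7.1,0],
)

```text
clock: 29.1
eef_pos: [445.3, -245.4, -4.3]
tool_rot: [-3.14, 0.003, 0.0]
force: [0.1, 0.3, 0.4]
width: 75.6
gripper_force: 0.0
```

Request:
arm_command(
  series=[0,0,0,0,0,0,0,0,0,0,0,0,0,0,0,0,0,0,0,0,0,0,0,0,0],
)

```text
clock: 29.52
eef_pos: [446.7, -246.5, -1.3]
tool_rot: [3.141, -0.002, -0.0]
force: [-1.2, 0.4, 7.7]
width: 51.2
gripper_force: 62.4
```

Request:
arm_command(
  series=[0,0,0,-1,0,0,0,0,-3,0,0,0,0,-6,0,0,0,0,-9,0,0,0,0,-11,0],
)

```text
clock: 29.93
eef_pos: [447.0, -246.5, 110.5]
tool_rot: [3.14, -0.003, -0.0]
force: [0.3, 0.4, -1.2]
width: 51.2
gripper_force: 63.0
```

Request:
arm_command(
  series=[0,2,-2,0,0,0,4.5,-4.5,0,0,0,7,-7.5,0,0,0,9.5,-10,0,0,0,10.9,-11.7,0,0],
)

```text
clock: 30.35
eef_pos: [558.7, -124.7, 108.4]
tool_rot: [-3.14, -0.003, 0.004]
force: [0.0, 0.6, -0.7]
width: 51.3
gripper_force: 63.0
```

Request:
arm_command(
  series=[0,0,0,0,0,0,0,0,0,0,0,0,0,0,0,0,0,0,0,0,0,0,0,0,0],
)

```text
clock: 30.77
eef_pos: [554.4, -130.5, 107.7]
tool_rot: [3.141, 0.0, -0.003]
force: [0.3, 0.5, -1.0]
width: 51.4
gripper_force: 63.0
```

```bash
python3 held.py
```

```text
[ 554.4 -130.5  107.7] [ 3.1411e+00  2.0000e-04 -2.5000e-03] [ 0.3  0.5 -1. ] 51.4
8094 z [ 3.   8.2  9.5 11.1 16.4]
x -27.50149483243058 28.7933919416937
(array([0.64832737, 0.06118191]), np.float64(27.707948879886416))
n [ 0.039 -0.001  0.999]
rod 0 
inner [ 8.7 11.1 12.8]
```

Request:
arm_command(
  series=[0,0.1,-0.1,0,0,0,0.1,-0.1,1,0,0,0.1,-0.1,1.5,0,0,0.1,-0.1,2,0,0,0.1,-0.1,2,0],
)

```text
clock: 31.23
eef_pos: [555.2, -127.8, 85.8]
tool_rot: [-3.141, 0.003, -0.0]
force: [0.2, 0.8, -1.4]
width: 51.0
gripper_force: 63.0
```

Request:
arm_command(
  series=[0,0,0,1,0,0,0,0,2,0,0,0,0,3,0,0,0,0,4,0,0,0,0,5,0],
)

```text
clock: 31.65
eef_pos: [556.0, -128.0, 36.0]
tool_rot: [-3.141, 0.001, 0.0]
force: [-0.5, 0.2, 11.9]
width: 51.4
gripper_force: 64.6
```

Request:
arm_command(
  series=[0,0,0,0.1,0,0,0,0,0.2,0,0,0,0,0.2,0,0,0,0,0.2,0,0,0,0,0.2,0],
)

```text
clock: 32.07
eef_pos: [556.2, -128.0, 35.7]
tool_rot: [-3.141, -0.0, -0.0]
force: [-2.0, 1.6, 9.0]
width: 51.3
gripper_force: 64.2
```

Request:
arm_command(
  series=[0,0,0,-0.1,0,100,0,0,-0.1,0,100,0,0,-0.1,0,100,0,0,-0.1,0,100,0,0,-0.1,0],
)

```text
clock: 32.48
eef_pos: [556.2, -128.1, 35.9]
tool_rot: [-3.142, 0.0, -0.0]
force: [-0.8, -0.5, 0.5]
width: 85.2
gripper_force: 0.0
```

Request:
arm_command(
  series=[100,0,0,-2,0,100,0,0,-5,0,100,0,0,-8,0,100,0.2,3,-8,0,100,0.4,6,-8,0],
)

```text
clock: 32.9
eef_pos: [562.3, -186.4, 118.1]
tool_rot: [-3.141, -0.004, 0.005]
force: [1.0, -1.1, -0.1]
width: 85.4
gripper_force: 0.0
```

Request:
arm_command(
  series=[100,0.2,4,0,0,100,0.3,8,0,0,100,0.4,12,0,0,100,0.4,15.6,0,0,100,0.4,15.6,4,0],
)

```text
clock: 33.32
eef_pos: [566.4, -359.7, 83.7]
tool_rot: [3.123, -0.013, -0.009]
force: [0.7, -3.8, 1.4]
width: 85.2
gripper_force: 0.0
```

Request:
arm_command(
  series=[100,0,0,1,0,100,0,0,1,0,100,0,0,1,0,100,0,0,1,0,100,0,0,1,0],
)

```text
clock: 33.73
eef_pos: [565.7, -343.6, 68.0]
tool_rot: [3.141, -0.002, 0.002]
force: [-0.0, -0.1, 0.2]
width: 85.5
gripper_force: 0.0
```

```bash
python3 look.py; python3 stack.py
```

```text
[ 565.7 -343.6   68. ] [ 3.1405e+00 -2.4000e-03  1.6000e-03] [-0.  -0.1  0.2] 85.5
[282. 234.] 4219 [ 564.7 -343.6] 27.9 enc [ 564.7 -343.4   28.3] S 40.0 zin/out 7.0 10.8
[276. 349.] 1943 [ 454.  -338.3] 27.5 enc [ 453.  -338.6   28.5] S 37.0 zin/out 10.3 6.5
side stack z 351 [18.7 25.3 42.  45.1 47.1 49.3] xy [ 529. -154.] [587. -93.]
side rod 80.0
scene stack z 335 [19.4 35.8 43.1 45.  46.8 48.1] xy [ 530. -157.] [ 586. -101.]
scene rod 78.7
```

Request:
arm_command(
  series=[100,-0.1,0,2,0,100,-0.1,0,4,0,100,-0.1,0,6,0,100,-0.1,0,6.6,0,0,-0.1,0,6.6,0],
)

```text
clock: 34.3
eef_pos: [562.4, -343.1, -1.0]
tool_rot: [-3.14, 0.002, 0.0]
force: [0.2, 0.2, 0.2]
width: 75.9
gripper_force: 0.0
```

Request:
arm_command(
  series=[0,0,0,0,0,0,0,0,0,0,0,0,0,0,0,0,0,0,0,0,0,0,0,0,0],
)

```text
clock: 34.72
eef_pos: [564.0, -344.8, 2.5]
tool_rot: [3.14, -0.002, -0.0]
force: [-1.0, 1.2, 6.5]
width: 52.7
gripper_force: 61.9
```

Request:
arm_command(
  series=[0,0,0,-1,0,0,0,0,-3,0,0,0,0,-6,0,0,0,0,-9,0,0,0,0,-11,0],
)

```text
clock: 35.13
eef_pos: [564.5, -345.1, 114.4]
tool_rot: [3.139, -0.004, -0.0]
force: [1.3, -0.1, -0.8]
width: 52.1
gripper_force: 62.9
```

Request:
arm_command(
  series=[0,-0.2,-2,0,0,0,-0.4,-5,0,0,0,-0.6,-8.5,0,0,0,-0.8,-12,0,0,0,-0.8,-15,0,0],
)

```text
clock: 35.55
eef_pos: [555.1, -191.6, 111.5]
tool_rot: [-3.14, -0.001, 0.0]
force: [-1.0, 0.9, -0.9]
width: 52.9
gripper_force: 62.9
```

Request:
arm_command(
  series=[0,0,-2,0,0,0,0,-4,0,0,0,0,-5.5,0,0,0,0,-6.5,0,0,0,0,-6.5,0,0],
)

```text
clock: 35.97
eef_pos: [555.9, -126.1, 111.0]
tool_rot: [-3.14, -0.001, 0.004]
force: [0.4, 0.8, -1.5]
width: 52.7
gripper_force: 62.9
```

Request:
arm_command(
  series=[0,0,0,0,0,0,0,0,0,0,0,0,0,0,0,0,0,0,0,0,0,0,0,0,0],
)

```text
clock: 36.38
eef_pos: [555.1, -130.1, 110.3]
tool_rot: [3.141, 0.0, -0.002]
force: [0.1, 0.5, -1.3]
width: 52.6
gripper_force: 62.9
```

```bash
python3 held.py
```

```text
[ 555.1 -130.1  110.3] [ 3.1412e+00  0.0000e+00 -1.5000e-03] [ 0.1  0.5 -1.3] 52.6
8383 z [-0.5  5.   6.4  7.8 16. ]
x -27.233010036935866 28.946594837577777
(array([ 0.69545965, -0.64635785]), np.float64(28.079824521880415))
n [ 0.021 -0.004 -1.   ]
rod 9 [ 548.03825917 -128.20761248   73.1173338 ]
inner [-0.7  4.6  6.1]
```

Request:
arm_command(
  series=[0,0.1,-0.2,0,0,0,0.1,-0.2,1,0,0,0.1,-0.2,2,0,0,0.1,-0.2,2.2,0,0,0.1,-0.2,2.2,0],
)

```text
clock: 36.85
eef_pos: [555.2, -126.7, 86.8]
tool_rot: [-3.141, 0.003, 0.0]
force: [0.0, -0.9, -0.7]
width: 52.7
gripper_force: 62.9
```

Request:
arm_command(
  series=[0,0,0,1,0,0,0,0,2,0,0,0,0,3,0,0,0,0,3.5,0,0,0,0,3.6,0],
)

```text
clock: 37.27
eef_pos: [555.4, -126.8, 50.8]
tool_rot: [-3.141, 0.002, -0.0]
force: [-0.3, 0.3, 0.6]
width: 52.6
gripper_force: 63.1
```

Request:
arm_command(
  series=[0,0,0,0.1,0,0,0,0,0.1,0,0,0,0,0.1,0,0,0,0,0.1,0,0,0,0,0.1,0],
)

```text
clock: 37.68
eef_pos: [556.6, -127.1, 51.7]
tool_rot: [3.141, -0.001, -0.0]
force: [-0.1, -0.3, -0.7]
width: 52.4
gripper_force: 62.9
```

Request:
arm_command(
  series=[0,0,0,0.1,0,100,0,0,0.1,0,100,0,0,0.1,0,100,0,0,0.1,0,100,0,0,0.1,0],
)

```text
clock: 38.1
eef_pos: [556.4, -127.1, 50.4]
tool_rot: [3.142, -0.0, -0.0]
force: [-0.1, -0.5, -0.2]
width: 85.3
gripper_force: 0.0
```

Request:
arm_command(
  series=[100,0,0,-2,0,100,0,0,-5,0,100,0,0,-7,0,100,-1.5,3,-7,0,100,-3,6,-7,0],
)

```text
clock: 38.52
eef_pos: [528.3, -185.6, 121.7]
tool_rot: [-3.142, -0.004, 0.006]
force: [-0.3, -0.2, 0.5]
width: 85.4
gripper_force: 0.0
```

Request:
arm_command(
  series=[100,-2,3.5,0,0,100,-4,7,0,0,100,-6,11,0,0,100,-7.4,15.1,0,0,100,-7.4,15.1,4,0],
)

```text
clock: 38.93
eef_pos: [451.8, -351.9, 86.7]
tool_rot: [3.125, -0.01, -0.011]
force: [1.4, -2.0, 0.8]
width: 85.5
gripper_force: 0.0
```

Request:
arm_command(
  series=[100,0,0,1,0,100,0,0,1.5,0,100,0,0,1.5,0,100,0,0,1.5,0,100,0,0,1.5,0],
)

```text
clock: 39.35
eef_pos: [453.7, -337.4, 66.4]
tool_rot: [3.141, -0.002, 0.002]
force: [0.5, -0.6, 0.9]
width: 85.7
gripper_force: 0.0
```

```bash
python3 look.py; python3 stack.py
```

```text
[ 453.7 -337.4   66.4] [ 3.141e+00 -1.700e-03  2.200e-03] [ 0.5 -0.6  0.9] 85.7
[283. 231.] 3971 [ 452.6 -338.5] 27.8 enc [ 452.5 -338.2   28.2] S 38.0 zin/out 10.6 6.8
side stack z 437 [19.4 34.3 45.2 56.5 58.8 60.4] xy [ 529. -154.] [586. -94.]
side rod 81.1
scene stack z 441 [19.3 41.1 54.5 56.9 58.4 60.4] xy [ 529. -158.] [587. -99.]
scene rod 80.1
```

Request:
arm_command(
  series=[100,-0.1,0.1,2,0,100,-0.1,0.1,4,0,100,-0.1,0.1,6,0,100,-0.1,0.1,6.8,0,0,-0.1,0.1,6.8,0],
)

```text
clock: 39.92
eef_pos: [450.6, -338.1, -3.9]
tool_rot: [-3.14, 0.002, 0.0]
force: [0.5, -0.1, -0.1]
width: 75.7
gripper_force: 0.0
```

Request:
arm_command(
  series=[0,0,0,0,0,0,0,0,0,0,0,0,0,0,0,0,0,0,0,0,0,0,0,0,0],
)

```text
clock: 40.33
eef_pos: [451.9, -339.6, -0.8]
tool_rot: [3.14, -0.002, 0.0]
force: [-0.6, 0.4, 6.1]
width: 51.8
gripper_force: 61.6
```

Request:
arm_command(
  series=[0,0,0,-1,0,0,0,0,-3,0,0,0,0,-6,0,0,0,0,-9,0,0,0,0,-11,0],
)

```text
clock: 40.75
eef_pos: [452.2, -340.0, 111.1]
tool_rot: [3.139, -0.003, -0.0]
force: [1.2, -0.0, -1.1]
width: 51.7
gripper_force: 62.7
```

Request:
arm_command(
  series=[0,1,-2,0,0,0,2.5,-5,0,0,0,4,-8.5,0,0,0,6,-12,0,0,0,7.5,-15,0,0],
)

```text
clock: 41.17
eef_pos: [528.0, -186.3, 108.8]
tool_rot: [-3.141, -0.002, 0.001]
force: [0.8, -1.1, -0.9]
width: 51.6
gripper_force: 62.7
```

Request:
arm_command(
  series=[0,1,-2,0,0,0,2,-4,0,0,0,2.9,-5.5,0,0,0,2.9,-6,0,0,0,2.9,-6,0,0],
)

```text
clock: 41.58
eef_pos: [555.7, -127.2, 108.1]
tool_rot: [-3.141, -0.001, 0.003]
force: [-0.8, -0.3, -1.2]
width: 51.5
gripper_force: 62.7
```

Request:
arm_command(
  series=[0,0,0,0,0,0,0,0,0,0,0,0,0,0,0,0,0,0,0,0,0,0,0,0,0],
)

```text
clock: 42.0
eef_pos: [554.9, -130.0, 107.4]
tool_rot: [3.141, 0.0, -0.002]
force: [-0.6, 0.9, -0.4]
width: 51.5
gripper_force: 62.7
```

```bash
python3 held.py
```

```text
[ 554.9 -130.   107.4] [ 3.1414e+00  1.0000e-04 -1.6000e-03] [-0.6  0.9 -0.4] 51.5
8096 z [ 2.5  7.8  9.  10.6 16.4]
x -27.48322875386657 28.856545900270135
(array([ 0.77097387, -0.25035628]), np.float64(27.923959768913456))
n [ 0.038 -0.001  0.999]
rod 0 
inner [ 8.5 10.6 12.3]
```

Request:
arm_command(
  series=[0,0.1,-0.15,0,0,0,0.1,-0.15,1,0,0,0.1,-0.15,2,0,0,0.1,-0.15,2,0,0,0.1,-0.15,2,0],
)

```text
clock: 42.47
eef_pos: [555.3, -127.3, 86.1]
tool_rot: [-3.141, 0.002, -0.0]
force: [0.3, 0.1, -1.7]
width: 51.6
gripper_force: 62.7
```

Request:
arm_command(
  series=[0,0,0,1,0,0,0,0,2,0,0,0,0,2.5,0,0,0,0,2.8,0,0,0,0,2.9,0],
)

```text
clock: 42.88
eef_pos: [555.8, -127.5, 57.7]
tool_rot: [-3.141, 0.001, -0.0]
force: [-1.0, 1.0, 3.6]
width: 51.7
gripper_force: 63.3
```

Request:
arm_command(
  series=[0,0,0,0,0,0,0,0,0.1,0,0,0,0,0.1,0,0,0,0,0.1,0,0,0,0,0.1,0],
)

```text
clock: 43.3
eef_pos: [556.4, -127.6, 57.7]
tool_rot: [-3.142, -0.0, -0.0]
force: [-0.6, 0.2, 4.3]
width: 51.9
gripper_force: 63.3
```

Seated contact (≈5 N). Release, retreat and verify.

Request:
arm_command(
  series=[0,0,0,-0.1,0,100,0,0,-0.1,0,100,0,0,-0.1,0,100,0,0,-0.1,0,100,0,0,-0.1,0],
)

```text
clock: 43.72
eef_pos: [556.4, -127.6, 58.2]
tool_rot: [3.141, -0.0, 0.0]
force: [0.3, -0.4, -0.2]
width: 85.7
gripper_force: 0.0
```

Request:
arm_command(
  series=[100,0,0,-2,0,100,0,0,-5,0,100,0,0,-9,0,100,0,0,-13,0,100,0,0,-17,0],
)

```text
clock: 44.13
eef_pos: [555.8, -127.6, 229.9]
tool_rot: [3.141, 0.001, -0.0]
force: [1.3, 0.6, -0.3]
width: 85.1
gripper_force: 0.0
```

Request:
arm_command(
  series=[100,-3,0,0,0,100,-6,0,0,0,100,-9,0,0,0,100,-9,0,0,0,100,-9,0,0,0],
)

```text
clock: 44.55
eef_pos: [465.0, -127.5, 228.7]
tool_rot: [-3.141, -0.0, -0.001]
force: [1.3, -0.0, 0.3]
width: 85.3
gripper_force: 0.0
```

```bash
python3 stack.py; python3 look.py; python3 - <<'E'
from h import *
p,d,m=snap('side');P=cloud(d,m)
a=cv2.resize(p[130:400,140:400,::-1],None,fx=2.2,fy=2.2,interpolation=cv2.INTER_CUBIC)
cv2.imwrite('pics/fin.png',a)
w,d,m=snap('wrist');P=wcloud(d,m);r=np.hypot(P[...,0]-556.8,P[...,1]+128.4);q=P[(r<32)&(P[...,2]>50)];z=q[:,2]
print('wrist',np.round(np.percentile(z,[5,25,50,75,95]),1)); t=q[(abs(z-66)<1.5)];
for s in((1,0),(-1,0),(0,1),(0,-1)):
    v=(q[:,:2]-[556.8,-128.4])@np.array(s); k=(v>20)&(v<27);print(s,k.sum(),np.median(z[k]))
E
```

```text
side stack z 510 [19.2 36.3 55.6 66.  68.5 70.5] xy [ 527. -153.] [586. -95.]
side rod 79.1
scene stack z 478 [18.9 42.1 63.3 66.  67.7 69.8] xy [ 531. -157.] [588. -99.]
scene rod 78.4
[ 467.4 -127.6  228.6] [ 3.1413e+00 -1.6000e-03  5.0000e-04] [ 0.6 -0.6 -0.6] 85.1
[450.  14.] 158 [ 693.9 -345.1] 27.6 enc [ 682.2 -335.7   23.4] S 49.0 zin/out 0 9.6
wrist [ 64.7  66.6  68.9 371.2 371.2]
(1, 0) 225 66.07062610540714
(-1, 0) 204 66.00202886324061
(0, 1) 233 66.20921610733821
(0, -1) 202 66.00251319291854
```

View pics/fin.png

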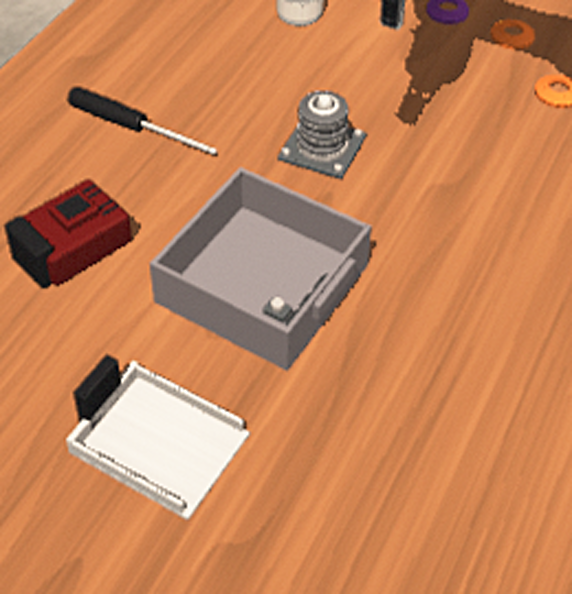

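The final picture shows all five washers stacked level on the arbor at (323,125), with the top rim at z=66 on every side and the land near 71. The tray is flat and empty at (160,440), the jaws are in the tub at (278,305), and the bystanders have not moved. Handing in.

```bash
python3 -c "
from cell import workorder
print(workorder.finish_job())"
```

```text
the job is handed in; nothing more can be done
None
```

The job is handed in at about 45 s of the 208 s allowed: four worn jaws tipped into the scrap tub, the empty tray back flat on the desk, all five cone washers stacked alternating and fully down on the arbor, and the battery pack, screwdriver and grease can left alone (no verdict was returned).

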